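# Change over the filter carriage on the laser bench

## Robot

A 6-joint arm with a two-finger parallel gripper is mounted at the origin on the work surface. World frame = base frame: x ahead of the robot, y to its left, z up, the work surface at z = 0. Lengths are in m, angles in degrees, forces in N, time in s.
With the tool pointing down it reaches from about 0.35 to 0.875 m from the base axis. Payload 4.2 kg.
Tool frame: the origin (TCP) lies on the centre line of the jaws, within the pads' length; the fingertips stand 19 mm ahead of it and the grasp point (between the pads) is the TCP; x points along the fingers, y is the direction in which the jaws open and shut, and the axes are right-handed (so a half turn about x gives the same grasp; the last joint's range is limited). The gripper opens to 87 mm and grips with 3 to 60 N. Pads are 19 mm wide; open, the fingers measure 117 mm over their backs; the gripper's body (75 mm by 190 mm) begins 51 mm behind the grasp point.
Start: joints at [-52.964, 22.042, 0.453, 0, -68.411, -14.817], TCP at [0.236, -0.579, 0.242] pointing down, gripper open.
Joint ranges: [-179.83, 179.83], [-69.29, 118.12], [-61.27, 80.66], [-181.25, 117.63], [-171.15, -9.14], [-177.46, 177.46]. Speed limits (degrees/s): [159.86, 159.86, 180, 180, 180, 180].

## Interface

Orientations are given as a 3x3 rotation matrix whose columns are the frame's x, y, z axes.
In Python, from station import r, viewer, job, spotter gives the robot as it stands.
- The arm moves only by the tool play_rows, never from a script. Its argument "commands" is a list of rows, each an object of numbers: "fingers": the gripper command: -1 is fully open, 1 is shut, values between are in proportion; "tx", "ty", "tz": the shift along the tool's x, y, z normalised to -1 to 1, where 1 is 750 mm; "ax", "ay", "az": the turn, a rotation vector about the tool's x, y, z normalised to -1 to 1, where 1 is pi rad. In form: [{"fingers": .., "tx": .., "ty": .., "tz": .., "ax": .., "ay": .., "az": ..}, ...]. A call has 1 to 5 rows; each row is the pose to reach, as a shift and turn from the pose commanded when the call began, along the tool's axes at that moment, turning the shorter way round; what a row does not reach only later rows make up. A row lasts 1/12 s, in which the tool goes at most 41.7 mm and 7.16 degrees, less where a joint would pass 70% of its speed; a pose out of reach is approached as far as the arm can. A call with a number of a shift or a turn outside -1 to 1 is refused whole. A call with a gripper value outside its range is refused whole. The fingers move at their own pace and stop on an object; the grip force is fixed at half the most. Time passes only in rows, so rows that repeat a pose let the fingers close. It gives the time, the measured TCP pose, the force and the opening at its end, in the units of the state.
- r.sense(): the state, without advancing time (a new reading comes with each control period).
- viewer.capture(name): name is "scene" or "side" or "wrist"; returns a dict with "image" (400x640x3 uint8, red, green, blue), "fx", "fy", "cx", "cy" (pixels), "R" (3x3) and "t" (3): a world point X has camera coordinates R X + t; the wrist camera has in their place "mount" (4x4, takes a point from camera to tool coordinates, whose origin is the TCP and whose axes are the tool frame's). Camera axes: x right, y down, z forward; pixel columns grow to the right and rows downward; lengths in m; the calibration is good to about 2 mm. A picture is of the moment at which its call begins: read the wrist's pose just before it. There is no depth.
- job.finish_job(): hands the job in, once; it reports no verdict.
Trained networks look in a picture, given as the dict that the camera call returned (one of the last four; its "shot" number tells which), for a name from the list of things; names that differ only in an ending like _2 or _b are one class to them, and where a whole thing is asked for, a point or a joint stands for the part that bears it (a point fixed in the world has none). Each returns a list of dicts, best first, with "score" (0 to 1); they miss things now and then, are a little off and sometimes report something else, mostly with a low value. They report only what shows in the picture. A call takes as long as a camera call. They do not tell look-alikes from the thing itself.
- spotter.find_in(name, picture): "uv" ([column, row] in pixels, amid what is visible of it).
- spotter.silhouettes(name, picture): "region" (400x640 bool, what is visible of it) and "uv" ([column, row] in pixels, amid what is visible of it).
The state is a dict: "time_s": time; "joints": joint angles; "joint_velocities": joint speeds; "effort": joint torques, N m; "tcp_pos": TCP position; "ee_rot": TCP orientation; "wrist_force": force on the tool from outside, world axes, zero at the start; "moment": the same for the moment, N m; "gripper_width": opening from 0.0 (shut) to 1.0 (fully open).
Only numpy, scipy, OpenCV 4.12 (cv2) and the standard library are available. Lean on these libraries where they do the work, as an engineer would, in place of code of your own. Each camera call takes 0.05 s, during which the arm holds its last target. There are 200 camera calls.

## Task

Pull the four-nest carriage all the way out of the low black housing, move the round transit discs from its nests to the white tray, and with the carriage still out lay every loose aluminium filter plate in a nest of its own, pressing each down until it sits level and flush with the nest's rims. Then push the carriage fully home under the housing's roof; leave the other things on the bench where they are.

Things in the scene. Friction and masses are not known exactly. Their poses are not given: they have to be found in the camera images.
- plate0: loose flat filter plate of bare aluminium, 56 x 42 x 10 mm, about 65 g; origin at its centre, x along the 56 mm side, z through its thickness (either face may be up, either end may lead). There are three or four of them at the start, lying flat on the bench to the left and right of the housing; absent ones read None
- plate1: loose flat filter plate of bare aluminium, 56 x 42 x 10 mm, about 65 g; origin at its centre, x along the 56 mm side, z through its thickness (either face may be up, either end may lead). There are three or four of them at the start, lying flat on the bench to the left and right of the housing; absent ones read None
- plate2: loose flat filter plate of bare aluminium, 56 x 42 x 10 mm, about 65 g; origin at its centre, x along the 56 mm side, z through its thickness (either face may be up, either end may lead). There are three or four of them at the start, lying flat on the bench to the left and right of the housing; absent ones read None
- plate3: loose flat filter plate of bare aluminium, 56 x 42 x 10 mm, about 65 g; origin at its centre, x along the 56 mm side, z through its thickness (either face may be up, either end may lead). There are three or four of them at the start, lying flat on the bench to the left and right of the housing; absent ones read None
- disc0: round black plastic transit disc, 44 mm across, 6 mm thick, about 25 g; origin at its centre, z through its thickness. One or two of the four are there, each lying loose in a nest of the carriage on the raised pad (centre 27 mm above the bench), hidden under the roof until the carriage is out; absent ones read None
- disc1: round black plastic transit disc, 44 mm across, 6 mm thick, about 25 g; origin at its centre, z through its thickness. One or two of the four are there, each lying loose in a nest of the carriage on the raised pad (centre 27 mm above the bench), hidden under the roof until the carriage is out; absent ones read None
- disc2: round black plastic transit disc, 44 mm across, 6 mm thick, about 25 g; origin at its centre, z through its thickness. One or two of the four are there, each lying loose in a nest of the carriage on the raised pad (centre 27 mm above the bench), hidden under the roof until the carriage is out; absent ones read None
- disc3: round black plastic transit disc, 44 mm across, 6 mm thick, about 25 g; origin at its centre, z through its thickness. One or two of the four are there, each lying loose in a nest of the carriage on the raised pad (centre 27 mm above the bench), hidden under the roof until the carriage is out; absent ones read None
- tray_in (a point): centre of the inner floor of the shallow white square tray that stands on the bench, fixed: 130 x 130 mm outside, 122 mm inside, walls 4 mm thick and 16 mm high, floor 4 mm above the bench
- carriage (a joint): how far the four-nest carriage is drawn out of the housing, m: 0 = fully home at its inner stop, 0.125 = fully out at its outer stop. It slides level and straight, stays where it is left and takes about 3 N to move; it starts at or nearly home (0 to 0.006)
- housing: fixed black box 270 mm wide (y), 108 mm deep (x), 50 mm high on an 8 mm base plate that reaches 153 mm farther to the front (-x) under the carriage. Origin on the bench, x inwards. Its front is open; the roof overhangs the carriage with only 3 mm to spare over the nest rims: proud plates hit its edge, 48 mm in front of the origin and 77 mm behind the nests when out
- handle (a point): top centre of the carriage's pull handle, an upright square steel post 12 x 12 mm, 36 mm tall, its top 52 mm above the bench, at the carriage's front middle: 76 mm in front of the row of nests, 28 mm in front of the roof's edge when home. The point rides on the carriage: x points inwards (push along +x, pull along -x), y along the row of nests, z up
- nest0 (a point): where a plate's centre lies when pressed fully down in the nest at the -y end; 23 mm above the bench, axes as handle. The nest is 64 (x) by 50 mm (y), 4 mm play all round, the plate's 56 mm side along x; walls rise 28 mm above the bench, level with a seated plate's top. The x ends have a 38 mm wide middle gap for fingers, down to the deck 16 mm above the bench
- nest1 (a point): the same for the second nest, 56 mm farther along y. Each nest's floor is a black rubber pad 34 x 28 mm that at first stands 6 mm high, so a plate laid in stands 6 mm proud (centre 6 mm above this point). There is no spring: pressing the plate with more than about 5 N (10 N is plenty) sinks the pad 6 mm to a firm stop, where it stays
- nest2 (a point): the same for the third nest, 112 mm from nest0 along y
- nest3 (a point): the same for the fourth nest, 168 mm from nest0 along y
- post_a: bystander, not to be disturbed: black post holder; origin at the centre of its underside (32 mm thick, 75 mm high)
- post_b: bystander, not to be disturbed: short black post holder; origin at the centre of its underside (32 mm thick, 60 mm high)
- lens_mount: bystander, not to be disturbed: mounted lens; origin at the centre of its underside (base 50 x 34 mm, lens ring 40 mm wide, 86 mm high)
- screw_dish: bystander, not to be disturbed: screw dish; origin at the centre of its underside (70 mm wide, 22 mm high)
- driver: bystander, not to be disturbed: screwdriver lying on the bench, 170 mm long, handle to its own -x
- lens_cap: bystander, not to be disturbed: lens cap; origin at the centre of its underside (black disc 48 mm across, 9 mm thick)
- fork: bystander, not to be disturbed: clamping fork; origin at the centre of its underside (steel, about 94 x 28 x 16 mm)
Not all that is in view belongs to the job. Leave any brown or red look-alike of the plate1 alone.

How it is judged:
By the outcome, as a careful person would: the job done as asked, in the order asked, and still so for the second after the job is handed in, with the robot touching nothing.
Of plate0, plate1, plate2, plate3 only 3 to 4 are there at a start; the rules pass over those that are not, and their reading is None.
Of disc0, disc1, disc2, disc3 only 1 to 2 are there at a start; the rules pass over those that are not, and their reading is None.
At some moment in a run one of plate0, plate1, plate2, plate3 may be knocked a few centimetres aside while the robot is not near it.
Once in a run the grip may slacken for a moment while it holds something.
It also fails if it takes over 210 s, if anything falls off the work surface, if the arm or the gripper's body presses on something with over 40 N, if the wrist force passes 120 N, or if a joint passes its speed limit or range.

## Working session

There is one attempt and no reset: what is moved stays moved. The work goes in short steps, Python scripts to look and compute and a tool call to move; the robot and the scene stay as the last step left them, time stands still between calls to the robot, and variables do not carry over. Pictures are saved under pics/ and viewed, about 12 in all and at most 16, crops included, and the job is handed in when it is done.

Besides the shell and the picture viewer there is one more tool, called after "Request:" as name(argument=value, ...) on one line, values as JSON. play_rows: Moves the arm, as the interface text tells. Its arguments: {"type":"object","properties":{"commands":{"type":"array"}},"required":["commands"]}

```bash
ls; mkdir -p pics
python3 - <<'E'
from station import r, viewer, spotter
import cv2, numpy as np
s=r.sense(); print({k:np.round(v,3).tolist() for k,v in s.items()})
ims=[]
for n in ["scene","side","wrist"]:
    p=viewer.capture(n); cv2.imwrite(f"pics/{n}0.png",p["image"][:,:,::-1])
    print(n,p["fx"],p["cx"],p["cy"],[np.round(p[k],4).tolist() for k in p if k in("R","t","mount")],p["shot"])
    for o in ["plate0","handle","housing","post_a","lens_mount","screw_dish","driver","lens_cap","fork"]:
        print(o,[(np.round(d["uv"]).tolist(),round(d["score"],2)) for d in spotter.find_in(o,p)])
E
```

```text
pics
{'time_s': 0.0, 'joints': [-52.964, 22.092, 0.381, -0.03, -68.41, -14.816], 'joint_velocities': [-0.012, -0.027, 0.114, -0.026, -0.023, 0.046], 'effort': [0.0, -39.066, 18.74, 4.22, 0.011, -0.0], 'tcp_pos': [0.236, -0.578, 0.24], 'ee_rot': [[-0.001, -0.378, 0.926], [0.002, 0.926, 0.378], [-1.0, 0.002, -0.0]], 'wrist_force': [0.369, -0.209, 0.836], 'moment': [-0.045, -0.015, -0.006], 'gripper_width': 1.002}
scene 412.1481991428676 318.40339112725707 198.6623335956201 [[[-0.0336, 0.9993, -0.0158], [0.7942, 0.0171, -0.6074], [-0.6067, -0.033, -0.7942]], [0.0132, -0.3795, 1.699]] 1
plate0 [([230.0, 163.0], 0.74), ([318.0, 237.0], 0.73), ([416.0, 231.0], 0.67), ([214.0, 208.0], 0.64), ([236.0, 185.0], 0.49), ([252.0, 205.0], 0.47)]
handle [([319.0, 227.0], 0.54)]
housing [([315.0, 233.0], 0.75)]
post_a [([464.0, 206.0], 0.63), ([249.0, 170.0], 0.62)]
lens_mount [([407.0, 266.0], 0.77)]
screw_dish [([170.0, 211.0], 0.65)]
driver [([361.0, 173.0], 0.72), ([182.0, 242.0], 0.61)]
lens_cap [([358.0, 174.0], 0.55), ([419.0, 231.0], 0.36)]
fork [([318.0, 220.0], 0.38)]
side 418.589861840981
[... 316 characters left out ...]
sing [([297.0, 213.0], 0.79), ([408.0, 152.0], 0.35)]
post_a [([214.0, 342.0], 0.86), ([339.0, 279.0], 0.71), ([401.0, 192.0], 0.45)]
lens_mount [([206.0, 246.0], 0.64)]
screw_dish [([379.0, 135.0], 0.7), ([296.0, 210.0], 0.59)]
driver [([401.0, 192.0], 0.73), ([275.0, 313.0], 0.37), ([203.0, 247.0], 0.33)]
lens_cap [([341.0, 278.0], 0.67)]
fork [([407.0, 152.0], 0.56)]
wrist 283.762633437562 318.2054602890908 204.40460666718076 [[[-0.0, -0.2891, 0.9573, -0.1432], [1.0, -0.0004, -0.0001, 0.0], [0.0004, 0.9573, 0.2891, -0.0806], [0.0, 0.0, 0.0, 1.0]]] 3
plate0 [([451.0, 272.0], 0.6)]
handle []
housing []
post_a []
lens_mount []
screw_dish []
driver []
lens_cap []
fork [([319.0, 310.0], 0.59)]
```

Run:
```python
import cv2,numpy as np
a=cv2.imread("pics/scene0.png");b=cv2.imread("pics/side0.png")
cv2.imwrite("pics/v1.png",cv2.resize(a[130:310,120:520],(800,360),interpolation=cv2.INTER_CUBIC))
cv2.imwrite("pics/v2.png",cv2.resize(b[90:390,140:540],(800,600),interpolation=cv2.INTER_CUBIC))
```

```text
(no output)
```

View pics/v1.png

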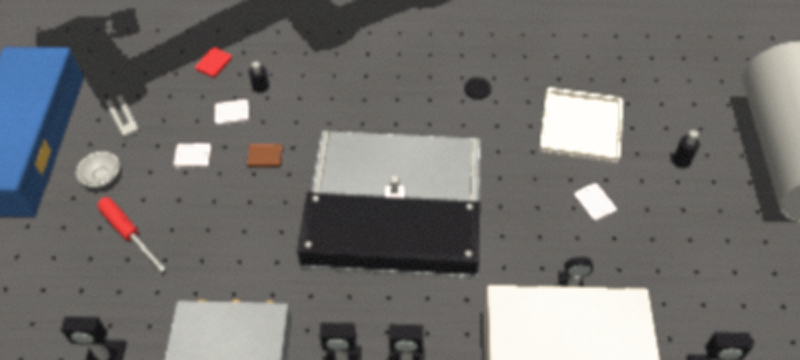

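View pics/v2.png

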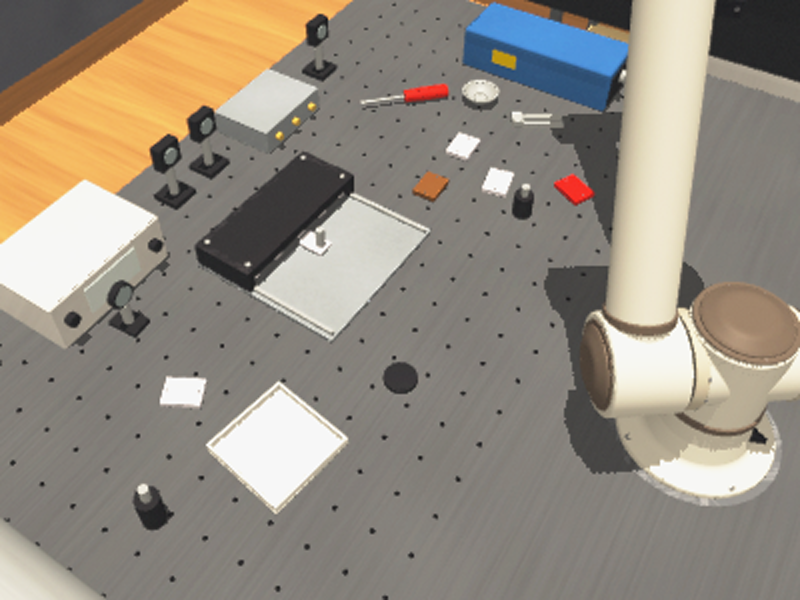

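The scene view shows three aluminium plates: crop px (232,110), (193,155) and (595,202), plus the red (213,62) and brown (265,155) look-alikes. The housing is at about (390,230), the handle at (395,185), the tray at (583,123). The side view agrees.

```bash
cat > h.py <<'E'
from station import r, viewer, spotter, job
import cv2, numpy as np
from scipy.spatial.transform import Rotation as Ro
def cap(n):
    s=r.sense(); p=viewer.capture(n)
    if n=="wrist":
        T=np.eye(4);T[:3,:3]=s["ee_rot"];T[:3,3]=s["tcp_pos"]
        M=np.linalg.inv(T@np.array(p["mount"])); p["R"]=M[:3,:3];p["t"]=M[:3,3]
    return p
def world(p,uv,z):
    uv=np.atleast_2d(np.asarray(uv,float))
    d=np.c_[(uv[:,0]-p["cx"])/p["fx"],(uv[:,1]-p["cy"])/p["fy"],np.ones(len(uv))]@np.array(p["R"])
    c=-np.array(p["R"]).T@np.array(p["t"])
    return c+d*((z-c[2])/d[:,2])[:,None]
def proj(p,X):
    c=np.atleast_2d(X)@np.array(p["R"]).T+np.array(p["t"])
    return np.c_[p["fx"]*c[:,0]/c[:,2]+p["cx"],p["fy"]*c[:,1]/c[:,2]+p["cy"]]
def rect(p,mask,z):
    "oriented rectangle of a mask on plane z: centre, sides (mm), heading deg of long side"
    v,u=np.nonzero(mask); P=world(p,np.c_[u,v],z)[:,:2]*1000
    (c,s,a)=cv2.minAreaRect(P.astype(np.float32))
    if s[0]<s[1]: s=s[::-1];a+=90
    return np.round(c,1),np.round(s,1),round((a+90)%180-90,1)
def save(p,name): cv2.imwrite(f"pics/{name}.png",p["image"][:,:,::-1])
def go(xyz,head):
    "tool-frame rows numbers to reach xyz, tool down, jaw axis (tool y) at heading deg; from measured pose"
    s=r.sense();R=np.array(s["ee_rot"]);a=np.radians(head)
    for k in (0,np.pi):
        y=np.array([np.cos(a+k),np.sin(a+k),0]);x=np.array([0,0,-1.]);G=np.c_[x,y,np.cross(x,y)]
        rv=Ro.from_matrix(R.T@G).as_rotvec()/np.pi
        print("t",np.round(R.T@(np.array(xyz)-s["tcp_pos"])/.75,4),"a",np.round(rv,4))
E
python3 - <<'E'
from h import *
for n in ["scene","side"]:
    p=cap(n)
    for o,z in [("plate0",.01),("tray_in",.016),("lens_cap",.009),("post_a",.03),("lens_mount",0.04),("fork",.008),("screw_dish",.01),("handle",.04),("housing",.05)]:
        try:
            for d in spotter.silhouettes(o,p)[:6]:
                m=d["region"]; col=p["image"][m].mean(0).astype(int)
                print(n,o,np.round(d["uv"]),round(d["score"],2),*rect(p,m,z),m.sum(),col)
        except Exception as e: print(o,e)
s=r.sense();print(s["tcp_pos"],s["time_s"])
E
```

```text
scene plate0 [236. 185.] 0.76 [ 434.5 -286.4] [49.2 39.2] -76.5 120 [249 245 243]
scene plate0 [415. 230.] 0.71 [605.3 322.3] [58.5 49. ] 29.9 233 [239 235 232]
scene plate0 [228. 160.] 0.68 [ 319.5 -339.4] [57.8 47.3] -29.1 143 [227  68  66]
scene plate0 [254. 206.] 0.63 [ 527.2 -217.7] [56.9 45.6] -88.7 197 [142  91  63]
scene plate0 [217. 208.] 0.61 [ 531.8 -337.2] [61.1 49.7] -88.8 211 [230 225 222]
scene tray_in [411. 190.] 0.85 [452.9 316.2] [142.8 129.9] -8.6 1228 [243 241 234]
scene lens_cap [357. 174.] 0.6 [369.  141.8] [42.8 39. ] -1.0 96 [43 40 42]
scene post_a [465. 207.] 0.66 [514.5 477.1] [78.3 30.7] -26.8 159 [50 48 48]
scene lens_mount [318. 224.] 0.58 [608.8   3.5] [15.2 12.6] 1.9 20 [160 154 148]
scene lens_mount [406. 266.] 0.51 [747.9 272.3] [53.5 35.5] -34.5 174 [72 72 70]
scene fork [187. 194.] 0.62 [ 472.7 -460.4] [30.1 22.3] 32.8 43 [191 187 175]
scene screw_dish [168. 213.] 0.49 [ 559.2 -491.5] [66.5 66.3] 61.5 280 [191 187 175]
scene handle [319. 228.] 0.64 [603.    3.3] [34.3 31.5] 1.3 75 [201 197 191]
scene handle [168. 213.] 0.49 [ 580.6 -478.2] [68.4 63.
[... 670 characters left out ...]
[237 236 232]
side post_a [215. 343.] 0.82 [514.3 477.5] [60.7 30.1] -23.4 265 [68 66 65]
side post_a [403. 192.] 0.64 [ 364.1 -242. ] [82.7 32.2] -65.2 159 [69 67 66]
side lens_mount [203. 245.] 0.51 [751.2 277.9] [106.9  48. ] -27.1 319 [76 76 73]
side lens_mount [296. 212.] 0.49 [598.1  10.9] [301.9 284.8] 88.1 5955 [141 140 135]
side fork [410. 149.] 0.43 [ 440.2 -475.8] [93.7 47.3] 31.9 180 [163 159 149]
side screw_dish [379. 134.] 0.74 [ 572.7 -496.4] [64.  62.3] 80.6 143 [217 213 199]
side handle [299. 208.] 0.89 [595.1  22.7] [220.1  51.6] 87.3 278 [136 134 130]
side housing [296. 213.] 0.97 [593.2  19.5] [299.8 284.1] 87.6 6066 [141 139 134]
[ 0.23634727 -0.57858457  0.24154615] 2.5
```

Run:
```python
from h import *
go([.50,0,.30],88)
```

```text
t [-0.078   0.5812  0.6172] a [ 0.1346 -0.      0.    ]
t [-0.078   0.5812  0.6172] a [-0.8654 -0.     -0.    ]
```

Request:
play_rows(commands=[{"fingers":-1,"tx":-0.02,"ty":0.145,"tz":0.154,"ax":0,"ay":0,"az":0},{"fingers":-1,"tx":-0.02,"ty":0.145,"tz":0.154,"ax":0,"ay":0,"az":0},{"fingers":-1,"tx":-0.02,"ty":0.145,"tz":0.154,"ax":0,"ay":0,"az":0},{"fingers":-1,"tx":-0.02,"ty":0.145,"tz":0.154,"ax":0,"ay":0,"az":0},{"fingers":-1,"tx":-0.02,"ty":0.145,"tz":0.154,"ax":0,"ay":0,"az":0}])

```text
time_s: 2.92
tcp_pos: [0.3038, -0.4304, 0.258]
ee_rot: [[0.002, -0.383, 0.924], [-0.0, 0.924, 0.383], [-1.0, -0.001, 0.002]]
wrist_force: [-0.6, -0.2, 0.6]
gripper_width: 0.998
```

Request:
play_rows(commands=[{"fingers":-1,"tx":-0.02,"ty":0.145,"tz":0.154,"ax":0,"ay":0,"az":0},{"fingers":-1,"tx":-0.02,"ty":0.145,"tz":0.154,"ax":0,"ay":0,"az":0},{"fingers":-1,"tx":-0.02,"ty":0.145,"tz":0.154,"ax":0,"ay":0,"az":0},{"fingers":-1,"tx":-0.02,"ty":0.145,"tz":0.154,"ax":0,"ay":0,"az":0},{"fingers":-1,"tx":-0.02,"ty":0.145,"tz":0.154,"ax":0,"ay":0,"az":0}])

```text
time_s: 3.33
tcp_pos: [0.37, -0.2865, 0.2728]
ee_rot: [[0.003, -0.384, 0.924], [-0.0, 0.924, 0.384], [-1.0, -0.002, 0.003]]
wrist_force: [0.7, -0.1, -0.6]
gripper_width: 1.001
```

Request:
play_rows(commands=[{"fingers":-1,"tx":-0.02,"ty":0.145,"tz":0.154,"ax":0,"ay":0,"az":0},{"fingers":-1,"tx":-0.02,"ty":0.145,"tz":0.154,"ax":0,"ay":0,"az":0},{"fingers":-1,"tx":-0.02,"ty":0.145,"tz":0.154,"ax":0,"ay":0,"az":0},{"fingers":-1,"tx":-0.02,"ty":0.145,"tz":0.154,"ax":0,"ay":0,"az":0},{"fingers":-1,"tx":-0.02,"ty":0.145,"tz":0.154,"ax":0,"ay":0,"az":0}])

```text
time_s: 3.75
tcp_pos: [0.4363, -0.1423, 0.2874]
ee_rot: [[0.003, -0.383, 0.924], [0.0, 0.924, 0.383], [-1.0, -0.001, 0.003]]
wrist_force: [-0.1, 0.2, 0.6]
gripper_width: 1.001
```

Request:
play_rows(commands=[{"fingers":-1,"tx":-0.02,"ty":0.145,"tz":0.154,"ax":0.134,"ay":0,"az":0},{"fingers":-1,"tx":-0.02,"ty":0.145,"tz":0.154,"ax":0.134,"ay":0,"az":0},{"fingers":-1,"tx":-0.02,"ty":0.145,"tz":0.154,"ax":0.134,"ay":0,"az":0},{"fingers":-1,"tx":-0.02,"ty":0.145,"tz":0.154,"ax":0.134,"ay":0,"az":0},{"fingers":-1,"tx":-0.02,"ty":0.145,"tz":0.154,"ax":0.134,"ay":0,"az":0}])

```text
time_s: 4.17
tcp_pos: [0.5023, 0.0022, 0.3018]
ee_rot: [[0.002, 0.033, 0.999], [0.001, 0.999, -0.033], [-1.0, 0.001, 0.002]]
wrist_force: [-0.0, -0.2, -0.4]
gripper_width: 0.999
```

Run:
```python
from h import *
s=r.sense();print(s["tcp_pos"],s["time_s"],np.round(s["ee_rot"],3).tolist(),np.round(s["joints"],1))
p=cap("wrist");save(p,"w1")
for o in ["handle","housing"]:
  for d in spotter.silhouettes(o,p)[:2]: print(o,d["uv"],d["score"],*rect(p,d["region"],.05))
```

```text
[0.50226538 0.00218945 0.30179511] 4.1667 [[0.002, 0.033, 0.999], [0.001, 0.999, -0.033], [-1.0, 0.001, 0.002]] [  18.8    7.6  -10.5    0.   -71.7 -110.7]
handle [324.9, 244.1] 0.97 [593.    1.5] [209.4  48.8] 86.9
housing [319.9, 213.9] 0.79 [599.6   3.6] [269.2 265.9] 87.6
```

View pics/w1.png

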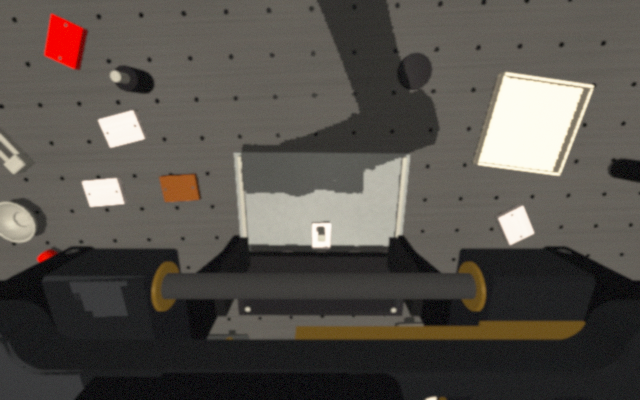

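The wrist view shows the whole bench. The handle base is a white patch at (310–331, 222–246) with its post at about (321,231). The tray is at (535,123), the right plate at (516,225), and the left plates at (121,129) and (103,192).

Run:
```python
from h import *
import pickle
im=cv2.imread("pics/w1.png")[:,:,::-1]
p=cap("wrist") # pose unchanged
W=lambda uv,z:np.round(world(p,uv,z)[0]*1000,1)
print("post top",W([321,229],.052),"base",W([321,234],.016))
print("front corners",W([235,153],.016),W([410,153],.016),"rear",W([246,246],.016),W([401,246],.016))
print("roof edge",W([250,251],.05),W([390,251],.05))
print("screws",W([248,310],.05),W([392,310],.05))
g=p["image"][215:252:1,305:337:1].mean(2).astype(int)
print("cols 305..336 step2"); 
for i in range(0,37,2): print(215+i,*g[i,::2])
for z in (.052,):
  for x in (.59,.595,.6,.605): print(x,np.round(proj(p,[[x,0.0,z],[x,0,.016]])).tolist())
```

```text
post top [ 5.753e+02 -3.000e-01  5.200e+01] base [598.4  -0.7  16. ]
front corners [ 463.7 -125.3   16. ] [472.2 136.2  16. ] rear [ 615.7 -124.9   16. ] [624.  130.5  16. ]
roof edge [ 608.6 -109.8   50. ] [615.5 103.9  50. ]
screws [ 714.1 -123.8   50. ] [721.7 111.4  50. ]
cols 305..336 step2
215 183 182 183 185 182 184 184 182 187 186 183 183 185 183 180 181
217 185 183 181 185 184 185 184 184 184 184 182 178 183 182 183 180
219 183 183 187 183 185 182 184 186 182 182 185 181 182 182 181 181
221 186 186 183 186 184 184 183 183 184 184 183 182 185 183 183 185
223 187 185 184 187 183 170 167 166 164 165 169 166 166 166 176 184
225 186 186 185 186 189 211 214 210 207 208 209 207 206 208 182 183
227 185 186 186 185 201 249 252 248 241 240 246 250 251 251 213 182
229 182 184 186 183 195 249 251 205 125 118 155 235 251 251 217 184
231 184 184 188 183 197 249 250 182 95 85 95 211 251 251 216 184
233 183 186 188 186 196 248 250 188 97 84 92 204 250 251 213 182
235 184 186 187 184 196 249 251 231 123 92 94 183 249 251 211 186
237 182 185 185 183 195 248 251 241 165 161 150 188 248 250 211 185
239 179 181 185 185 192 248 251 242 202 208 205 212 248 250 214 186
241 182 180 188 182 185 247 251 241 203 210 212 213 248 250 216 188
243 176 183 184 183 184 246 251 245 222 223 226 230 248 250 216 186
245 176 178 176 179 183 246 251 250 248 248 248 248 250 250 218 186
247 114 116 112 114 147 244 249 249 249 249 248 248 249 249 195 140
249 51 48 49 49 83 178 195 193 193 193 193 191 217 227 126 60
251 50 49 51 52 57 78 95 96 93 89 92 89 95 95 57 52
0.59 [[322.0, 238.0], [321.0, 229.0]]
0.595 [[322.0, 241.0], [321.0, 232.0]]
0.6 [[322.0, 244.0], [321.0, 235.0]]
0.605 [[322.0, 247.0], [322.0, 238.0]]
```

Run:
```python
from h import *
a=cv2.imread("pics/scene0.png");b=cv2.imread("pics/side0.png");c=cv2.imread("pics/w1.png")
z=lambda i,u,v,w,h,k:cv2.resize(i[v:v+h,u:u+w],None,fx=k,fy=k,interpolation=cv2.INTER_NEAREST)
o=np.hstack([z(a,295,205,32,40,8),z(b,284,188,32,40,8),z(c,303,218,36,40,8)[:,:256]])
cv2.imwrite("pics/v3.png",o)
ps=cap("scene");pd=cap("side")
for n,p in(("scene",ps),("side",pd)):
  for x in(.58,.595): print(n,x,np.round(proj(p,[[x,0.001,.052],[x,.001,.016],[x+.028,-.001,.05]]),1).tolist())
```

```text
scene 0.58 [[316.5, 214.3], [316.7, 220.7], [315.5, 222.0]]
scene 0.595 [[316.3, 218.2], [316.5, 224.6], [315.3, 226.0]]
side 0.58 [[304.0, 205.6], [304.5, 213.6], [297.0, 202.2]]
side 0.595 [[300.0, 203.8], [300.6, 211.7], [293.1, 200.4]]
```

View pics/v3.png

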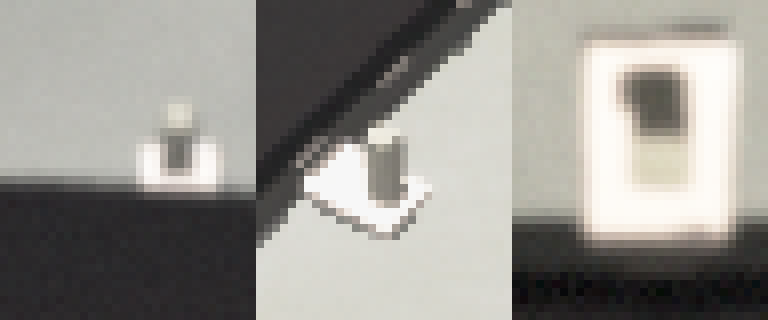

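Request:
play_rows(commands=[{"fingers":-1,"tx":0.13,"ty":0.0032,"tz":0.1236,"ax":0,"ay":0,"az":0},{"fingers":-1,"tx":0.13,"ty":0.0032,"tz":0.1236,"ax":0,"ay":0,"az":0},{"fingers":-1,"tx":0.13,"ty":0.0032,"tz":0.1236,"ax":0,"ay":0,"az":0},{"fingers":-1,"tx":0.13,"ty":0.0032,"tz":0.1236,"ax":0,"ay":0,"az":0},{"fingers":-0.3,"tx":0.13,"ty":0.0032,"tz":0.1236,"ax":0,"ay":0,"az":0}])

```text
time_s: 4.88
tcp_pos: [0.5917, -0.0036, 0.2002]
ee_rot: [[-0.007, 0.036, 0.999], [-0.002, 0.999, -0.036], [-1.0, -0.002, -0.007]]
wrist_force: [0.4, 0.1, -0.3]
gripper_width: 0.971
```

Request:
play_rows(commands=[{"fingers":-0.3,"tx":0.05,"ty":0,"tz":0,"ax":0,"ay":0,"az":0},{"fingers":-0.3,"tx":0.1,"ty":0,"tz":0,"ax":0,"ay":0,"az":0},{"fingers":-0.3,"tx":0.14,"ty":0,"tz":0,"ax":0,"ay":0,"az":0},{"fingers":-0.3,"tx":0.18,"ty":0,"tz":0,"ax":0,"ay":0,"az":0},{"fingers":-0.3,"tx":0.2,"ty":0,"tz":0,"ax":0,"ay":0,"az":0}])

```text
time_s: 5.3
tcp_pos: [0.5902, -0.0029, 0.0529]
ee_rot: [[-0.003, 0.034, 0.999], [-0.0, 0.999, -0.034], [-1.0, -0.0, -0.003]]
wrist_force: [-0.4, 0.1, -0.9]
gripper_width: 0.681
```

Request:
play_rows(commands=[{"fingers":-0.3,"tx":0.014,"ty":0.006,"tz":0.006,"ax":0,"ay":0,"az":0},{"fingers":0,"tx":0.014,"ty":0.006,"tz":0.006,"ax":0,"ay":0,"az":0},{"fingers":1,"tx":0.014,"ty":0.006,"tz":0.006,"ax":0,"ay":0,"az":0},{"fingers":1,"tx":0.014,"ty":0.006,"tz":0.006,"ax":0,"ay":0,"az":0},{"fingers":1,"tx":0.014,"ty":0.006,"tz":0.006,"ax":0,"ay":0,"az":0}])

```text
time_s: 5.72
tcp_pos: [0.598, 0.0027, 0.0456]
ee_rot: [[0.004, 0.033, 0.999], [0.001, 0.999, -0.033], [-1.0, 0.001, 0.004]]
wrist_force: [-0.4, 1.2, 0.1]
gripper_width: 0.434
```

Request:
play_rows(commands=[{"fingers":1,"tx":0,"ty":0,"tz":0,"ax":0,"ay":0,"az":0},{"fingers":1,"tx":0,"ty":0,"tz":0,"ax":0,"ay":0,"az":0},{"fingers":1,"tx":0,"ty":0,"tz":0,"ax":0,"ay":0,"az":0}])

```text
time_s: 5.97
tcp_pos: [0.5971, 0.0026, 0.0441]
ee_rot: [[0.001, 0.033, 0.999], [0.0, 0.999, -0.033], [-1.0, 0.0, 0.001]]
wrist_force: [0.3, 0.4, -0.1]
gripper_width: 0.208
```

Request:
play_rows(commands=[{"fingers":1,"tx":0,"ty":0,"tz":0,"ax":0,"ay":0,"az":0},{"fingers":1,"tx":0,"ty":0,"tz":0,"ax":0,"ay":0,"az":0},{"fingers":1,"tx":0,"ty":0,"tz":0,"ax":0,"ay":0,"az":0},{"fingers":1,"tx":0,"ty":0,"tz":0,"ax":0,"ay":0,"az":0}])

```text
time_s: 6.3
tcp_pos: [0.5973, 0.0034, 0.0439]
ee_rot: [[0.001, 0.033, 0.999], [0.001, 0.999, -0.033], [-1.0, 0.001, 0.001]]
wrist_force: [-0.6, 4.6, 2.2]
gripper_width: 0.139
```

Request:
play_rows(commands=[{"fingers":1,"tx":0,"ty":0,"tz":-0.02,"ax":0,"ay":0,"az":0},{"fingers":1,"tx":0,"ty":0,"tz":-0.04,"ax":0,"ay":0,"az":0},{"fingers":1,"tx":0,"ty":0,"tz":-0.06,"ax":0,"ay":0,"az":0},{"fingers":1,"tx":0,"ty":0,"tz":-0.08,"ax":0,"ay":0,"az":0},{"fingers":1,"tx":0,"ty":0,"tz":-0.1,"ax":0,"ay":0,"az":0}])

```text
time_s: 6.72
tcp_pos: [0.5243, 0.0064, 0.044]
ee_rot: [[0.007, 0.032, 0.999], [0.002, 0.999, -0.032], [-1.0, 0.002, 0.007]]
wrist_force: [4.2, 6.0, -3.7]
gripper_width: 0.132
```

Request:
play_rows(commands=[{"fingers":1,"tx":0,"ty":0,"tz":-0.02,"ax":0,"ay":0,"az":0},{"fingers":1,"tx":0,"ty":0,"tz":-0.035,"ax":0,"ay":0,"az":0},{"fingers":1,"tx":0,"ty":0,"tz":-0.05,"ax":0,"ay":0,"az":0},{"fingers":1,"tx":0,"ty":0,"tz":-0.059,"ax":0,"ay":0,"az":0},{"fingers":1,"tx":0,"ty":0,"tz":-0.059,"ax":0,"ay":0,"az":0}])

```text
time_s: 7.13
tcp_pos: [0.4783, 0.0082, 0.0439]
ee_rot: [[0.004, 0.033, 0.999], [0.003, 0.999, -0.033], [-1.0, 0.003, 0.003]]
wrist_force: [-1.4, 10.9, 0.5]
gripper_width: 0.132
```

Request:
play_rows(commands=[{"fingers":1,"tx":0,"ty":0.004,"tz":-0.005,"ax":0,"ay":0,"az":0},{"fingers":1,"tx":0,"ty":0.004,"tz":-0.008,"ax":0,"ay":0,"az":0},{"fingers":1,"tx":0,"ty":0.004,"tz":-0.011,"ax":0,"ay":0,"az":0},{"fingers":1,"tx":0,"ty":0.004,"tz":-0.011,"ax":0,"ay":0,"az":0}])

```text
time_s: 7.47
tcp_pos: [0.4749, 0.0087, 0.044]
ee_rot: [[0.011, 0.031, 0.999], [-0.0, 1.0, -0.031], [-1.0, -0.0, 0.011]]
wrist_force: [15.8, -14.6, -12.9]
gripper_width: 0.136
```

Request:
play_rows(commands=[{"fingers":0,"tx":0,"ty":0,"tz":0.004,"ax":0,"ay":0,"az":0},{"fingers":-0.3,"tx":0,"ty":0,"tz":0.004,"ax":0,"ay":0,"az":0},{"fingers":-0.3,"tx":0,"ty":0,"tz":0.004,"ax":0,"ay":0,"az":0},{"fingers":-0.3,"tx":0,"ty":0,"tz":0.004,"ax":0,"ay":0,"az":0}])

```text
time_s: 7.8
tcp_pos: [0.472, 0.0095, 0.0434]
ee_rot: [[-0.001, 0.033, 0.999], [-0.0, 0.999, -0.033], [-1.0, -0.0, -0.001]]
wrist_force: [0.3, 0.1, -0.4]
gripper_width: 0.351
```

Request:
play_rows(commands=[{"fingers":-0.3,"tx":-0.04,"ty":0,"tz":0,"ax":0,"ay":0,"az":0},{"fingers":-0.3,"tx":-0.09,"ty":0,"tz":0,"ax":0,"ay":0,"az":0},{"fingers":-1,"tx":-0.14,"ty":0,"tz":0,"ax":0,"ay":0,"az":0},{"fingers":-1,"tx":-0.19,"ty":0,"tz":0,"ax":0,"ay":0,"az":0},{"fingers":-1,"tx":-0.24,"ty":0,"tz":0,"ax":0,"ay":0,"az":0}])

```text
time_s: 8.22
tcp_pos: [0.4716, 0.0096, 0.2254]
ee_rot: [[-0.0, 0.033, 0.999], [-0.0, 0.999, -0.033], [-1.0, -0.0, -0.0]]
wrist_force: [1.4, 0.8, 0.3]
gripper_width: 0.731
```

Request:
play_rows(commands=[{"fingers":-1,"tx":-0.04,"ty":0,"tz":0,"ax":0,"ay":0,"az":0},{"fingers":-1,"tx":-0.06,"ty":0,"tz":0,"ax":0,"ay":0,"az":0},{"fingers":-1,"tx":-0.06,"ty":0,"tz":0,"ax":0,"ay":0,"az":0},{"fingers":-1,"tx":-0.06,"ty":0,"tz":0,"ax":0,"ay":0,"az":0}])

```text
time_s: 8.55
tcp_pos: [0.4722, 0.0099, 0.2689]
ee_rot: [[0.001, 0.033, 0.999], [0.001, 0.999, -0.033], [-1.0, 0.001, 0.001]]
wrist_force: [0.1, -0.2, -0.6]
gripper_width: 0.977
```

Run:
```python
from h import *
s=r.sense();print(s["tcp_pos"],s["time_s"],s["wrist_force"])
p=cap("wrist");save(p,"w2")
np.savez("w2.npz",R=p["R"],t=p["t"])
for d in spotter.silhouettes("disc0",p)[:4]: print("disc",d["uv"],round(d["score"],2),*rect(p,d["region"],.030),p["image"][d["region"]].mean(0))
for d in spotter.silhouettes("plate0",p)[:6]: print("plate",np.round(d["uv"]),round(d["score"],2),*rect(p,d["region"],.010),p["image"][d["region"]].mean(0))
```

```text
[0.47216532 0.00990535 0.26894981] 8.55 [ 0.13837567 -0.24164502 -0.63110964]
disc [335.2, 233.7] 0.9 [549.6  33.8] [45.2 42.2] -1.9 [78.81830986 73.7915493  71.23239437]
plate [46. 64.] 0.82 [ 311.5 -336. ] [57.5 49.2] -27.1 [214.99456817   7.88756111   5.26778924]
plate [ 90. 216.] 0.81 [ 521.3 -335.2] [63.1 43.5] -86.9 [226.58289242 216.78130511 206.69135802]
plate [109. 153.] 0.78 [ 426.6 -284.6] [61.7 42.5] -78.4 [232.979342   223.60214231 213.62662586]
plate [521. 241.] 0.68 [579.6 314.9] [53.2 30.1] 88.1 [209.35789474 199.09473684 188.91578947]
plate [169. 210.] 0.66 [ 518.2 -215.5] [57.  43.6] -88.7 [138.13353414  77.18674699  30.21184739]
plate [415.  91.] 0.27 [363.8 142.1] [49.1 46.4] 63.6 [25.58075905 24.690203   24.93203883]
```

View pics/w2.png

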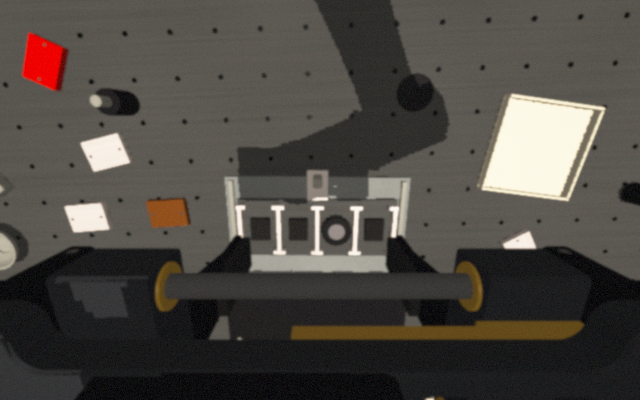

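The wrist view shows the carriage out and one disc, in the third nest at px (336,231). The other nests are empty. The tray is at (540,147); plates are at (105,152) and (87,217), with one partly hidden at (520,241).

Request:
play_rows(commands=[{"fingers":-0.5,"tx":0.172,"ty":0.0362,"tz":0.102,"ax":-0.1667,"ay":0,"az":0},{"fingers":-0.5,"tx":0.172,"ty":0.0362,"tz":0.102,"ax":-0.1667,"ay":0,"az":0},{"fingers":-0.5,"tx":0.172,"ty":0.0362,"tz":0.102,"ax":-0.1667,"ay":0,"az":0},{"fingers":-0.5,"tx":0.172,"ty":0.0362,"tz":0.102,"ax":-0.1667,"ay":0,"az":0},{"fingers":-0.5,"tx":0.172,"ty":0.0362,"tz":0.102,"ax":-0.1667,"ay":0,"az":0}])

```text
time_s: 9.12
tcp_pos: [0.548, 0.0339, 0.1319]
ee_rot: [[-0.013, -0.474, 0.88], [-0.004, 0.881, 0.474], [-1.0, 0.003, -0.013]]
wrist_force: [-0.2, -0.1, -0.5]
gripper_width: 0.771
```

Request:
play_rows(commands=[{"fingers":-0.5,"tx":0,"ty":0,"tz":0,"ax":-0.1667,"ay":0,"az":0},{"fingers":-0.5,"tx":0,"ty":0,"tz":0,"ax":-0.1667,"ay":0,"az":0},{"fingers":-0.5,"tx":0,"ty":0,"tz":0,"ax":-0.1667,"ay":0,"az":0},{"fingers":-0.5,"tx":0,"ty":0,"tz":0,"ax":-0.1667,"ay":0,"az":0},{"fingers":-0.5,"tx":0,"ty":0,"tz":0,"ax":-0.1667,"ay":0,"az":0}])

```text
time_s: 9.53
tcp_pos: [0.5493, 0.034, 0.1395]
ee_rot: [[-0.001, -0.85, 0.527], [-0.0, 0.527, 0.85], [-1.0, 0.001, -0.001]]
wrist_force: [-0.3, 0.1, 0.2]
gripper_width: 0.755
```

Request:
play_rows(commands=[{"fingers":-0.5,"tx":0,"ty":0,"tz":0,"ax":-0.1667,"ay":0,"az":0},{"fingers":-0.5,"tx":0,"ty":0,"tz":0,"ax":-0.1667,"ay":0,"az":0},{"fingers":-0.5,"tx":0,"ty":0,"tz":0,"ax":-0.1667,"ay":0,"az":0},{"fingers":-0.5,"tx":0,"ty":0,"tz":0,"ax":-0.1667,"ay":0,"az":0},{"fingers":-0.5,"tx":0,"ty":0,"tz":0,"ax":-0.1667,"ay":0,"az":0}])

```text
time_s: 9.95
tcp_pos: [0.5495, 0.0341, 0.1397]
ee_rot: [[-0.0, -0.999, 0.033], [-0.0, 0.033, 0.999], [-1.0, 0.0, -0.0]]
wrist_force: [-0.2, -0.8, -0.1]
gripper_width: 0.751
```

Run:
```python
from h import *
s=r.sense();print(s["tcp_pos"],s["time_s"],s["wrist_force"],np.round(s["joints"],1),s["gripper_width"])
p=cap("wrist");save(p,"w3")
for d in spotter.silhouettes("disc0",p)[:2]: print("disc",d["uv"],round(d["score"],2),*rect(p,d["region"],.030))
go([.5494,.0345,.039],178.15)
```

```text
[0.54949975 0.03408873 0.13969838] 9.95 [-0.19364753 -0.82516216 -0.07170513] [ 20.4  20.4 -18.1   0.  -51.5 -22.3] 0.7513270332179292
disc [318.5, 206.8] 0.86 [549.1  32.6] [42.9 42.1] 88.1
disc [320.8, 145.6] 0.35 [524.2  -3.4] [211.3 132.4] 88.0
t [0.1342 0.0003 0.0005] a [-0.0015 -0.     -0.0001]
t [0.1342 0.0003 0.0005] a [ 9.985e-01 -2.000e-04  1.000e-04]
```

Request:
play_rows(commands=[{"fingers":-0.5,"tx":0.05,"ty":0,"tz":-0.001,"ax":0,"ay":0,"az":0},{"fingers":-0.5,"tx":0.1,"ty":0,"tz":-0.001,"ax":0,"ay":0,"az":0},{"fingers":-0.5,"tx":0.125,"ty":0,"tz":-0.001,"ax":0,"ay":0,"az":0},{"fingers":-0.5,"tx":0.1342,"ty":0,"tz":-0.001,"ax":0,"ay":0,"az":0},{"fingers":1,"tx":0.1342,"ty":0,"tz":-0.001,"ax":0,"ay":0,"az":0}])

```text
time_s: 10.47
tcp_pos: [0.5495, 0.0332, 0.0378]
ee_rot: [[-0.003, -0.999, 0.035], [-0.001, 0.035, 0.999], [-1.0, 0.002, -0.001]]
wrist_force: [1.3, 1.3, -0.0]
gripper_width: 0.726
```

Request:
play_rows(commands=[{"fingers":1,"tx":0,"ty":0,"tz":0,"ax":0,"ay":0,"az":0},{"fingers":1,"tx":0,"ty":0,"tz":0,"ax":0,"ay":0,"az":0},{"fingers":1,"tx":0,"ty":0,"tz":0,"ax":0,"ay":0,"az":0},{"fingers":1,"tx":0,"ty":0,"tz":0,"ax":0,"ay":0,"az":0},{"fingers":1,"tx":0,"ty":0,"tz":0,"ax":0,"ay":0,"az":0}])

```text
time_s: 10.88
tcp_pos: [0.5508, 0.0338, 0.0402]
ee_rot: [[0.003, -0.999, 0.033], [0.001, 0.033, 0.999], [-1.0, -0.003, 0.001]]
wrist_force: [-0.2, 0.7, 4.9]
gripper_width: 0.492
```

Request:
play_rows(commands=[{"fingers":1,"tx":-0.04,"ty":0,"tz":0,"ax":0,"ay":0,"az":0},{"fingers":1,"tx":-0.08,"ty":0,"tz":0,"ax":0,"ay":0,"az":0},{"fingers":1,"tx":-0.12,"ty":0,"tz":0,"ax":0,"ay":0,"az":0},{"fingers":1,"tx":-0.12,"ty":0,"tz":0,"ax":0,"ay":0,"az":0}])

```text
time_s: 11.22
tcp_pos: [0.5538, 0.0343, 0.1354]
ee_rot: [[0.013, -0.999, 0.031], [0.003, 0.031, 1.0], [-1.0, -0.012, 0.003]]
wrist_force: [1.5, 1.1, 0.1]
gripper_width: 0.488
```

Run:
```python
from h import *
s=r.sense();print(s["tcp_pos"],s["time_s"],s["wrist_force"],s["gripper_width"])
go([.448,.319,.128],178.15)
go([.448,.319,.030],178.15)
p=cap("wrist");save(p,"w4")
for d in spotter.silhouettes("tray_in",p)[:1]: print(d["uv"],rect(p,d["region"],.016))
```

```text
[0.55375458 0.03429976 0.13544999] 11.2167 [1.50036151 1.087498   0.13962205] 0.4883225771880941
t [0.0091 0.153  0.3749] a [0.0003 0.0009 0.004 ]
t [0.0091 0.153  0.3749] a [-0.9997 -0.0062  0.0015]
t [0.1398 0.1546 0.3746] a [0.0003 0.0009 0.004 ]
t [0.1398 0.1546 0.3746] a [-0.9997 -0.0062  0.0015]
```

Request:
play_rows(commands=[{"fingers":1,"tx":0,"ty":0.074,"tz":0.188,"ax":0,"ay":0,"az":0},{"fingers":1,"tx":0,"ty":0.074,"tz":0.188,"ax":0,"ay":0,"az":0},{"fingers":1,"tx":0,"ty":0.074,"tz":0.188,"ax":0,"ay":0,"az":0},{"fingers":1,"tx":0,"ty":0.074,"tz":0.188,"ax":0,"ay":0,"az":0},{"fingers":1,"tx":0,"ty":0.074,"tz":0.188,"ax":0,"ay":0,"az":0}])

```text
time_s: 11.73
tcp_pos: [0.4973, 0.1796, 0.1277]
ee_rot: [[-0.002, -1.0, 0.028], [-0.0, 0.028, 1.0], [-1.0, 0.002, -0.0]]
wrist_force: [-0.3, -0.5, -0.7]
gripper_width: 0.49
```

Request:
play_rows(commands=[{"fingers":1,"tx":0,"ty":0.074,"tz":0.188,"ax":0,"ay":0,"az":0},{"fingers":1,"tx":0,"ty":0.074,"tz":0.188,"ax":0,"ay":0,"az":0},{"fingers":1,"tx":0,"ty":0.074,"tz":0.188,"ax":0,"ay":0,"az":0},{"fingers":1,"tx":0,"ty":0.074,"tz":0.188,"ax":0,"ay":0,"az":0},{"fingers":1,"tx":0,"ty":0.074,"tz":0.188,"ax":0,"ay":0,"az":0}])

```text
time_s: 12.15
tcp_pos: [0.4469, 0.3226, 0.1277]
ee_rot: [[-0.0, -1.0, 0.028], [-0.0, 0.028, 1.0], [-1.0, 0.0, -0.0]]
wrist_force: [-0.6, -0.5, 0.1]
gripper_width: 0.491
```

Request:
play_rows(commands=[{"fingers":1,"tx":0.04,"ty":0,"tz":0,"ax":0,"ay":0,"az":0},{"fingers":1,"tx":0.08,"ty":0,"tz":0,"ax":0,"ay":0,"az":0},{"fingers":1,"tx":0.115,"ty":0,"tz":0,"ax":0,"ay":0,"az":0},{"fingers":1,"tx":0.125,"ty":0,"tz":0,"ax":0,"ay":0,"az":0},{"fingers":1,"tx":0.125,"ty":0,"tz":0,"ax":0,"ay":0,"az":0}])

```text
time_s: 12.57
tcp_pos: [0.447, 0.3166, 0.0322]
ee_rot: [[-0.005, -0.999, 0.034], [-0.006, 0.034, 0.999], [-1.0, 0.005, -0.006]]
wrist_force: [0.4, -0.1, 0.5]
gripper_width: 0.491
```

Request:
play_rows(commands=[{"fingers":-0.4,"tx":0,"ty":0,"tz":0,"ax":0,"ay":0,"az":0},{"fingers":-0.4,"tx":0,"ty":0,"tz":0,"ax":0,"ay":0,"az":0},{"fingers":-0.4,"tx":0,"ty":0,"tz":0,"ax":0,"ay":0,"az":0},{"fingers":-0.4,"tx":-0.03,"ty":0,"tz":0,"ax":0,"ay":0,"az":0},{"fingers":-0.4,"tx":-0.08,"ty":0,"tz":0,"ax":0,"ay":0,"az":0}])

```text
time_s: 12.98
tcp_pos: [0.4467, 0.3172, 0.0936]
ee_rot: [[-0.005, -0.999, 0.034], [-0.005, 0.034, 0.999], [-1.0, 0.005, -0.005]]
wrist_force: [-0.0, 0.3, -0.6]
gripper_width: 0.686
```

Request:
play_rows(commands=[{"fingers":-0.8,"tx":-0.078,"ty":-0.05,"tz":0.0176,"ax":-0.1825,"ay":0,"az":0},{"fingers":-0.8,"tx":-0.078,"ty":-0.1,"tz":0.0176,"ax":-0.1825,"ay":0,"az":0},{"fingers":-0.8,"tx":-0.078,"ty":-0.15,"tz":0.0176,"ax":-0.1825,"ay":0,"az":0},{"fingers":-0.8,"tx":-0.078,"ty":-0.2075,"tz":0.0176,"ax":-0.1825,"ay":0,"az":0},{"fingers":-0.8,"tx":-0.078,"ty":-0.2075,"tz":0.0176,"ax":-0.1825,"ay":0,"az":0}])

```text
time_s: 13.4
tcp_pos: [0.6096, 0.327, 0.1563]
ee_rot: [[0.006, -0.856, -0.517], [0.004, -0.517, 0.856], [-1.0, -0.007, -0.0]]
wrist_force: [-0.2, 1.1, -0.2]
gripper_width: 0.891
```

Run:
```python
from h import *
s=r.sense();print(s["tcp_pos"],s["time_s"],s["wrist_force"],np.round(s["joints"],1),s["gripper_width"])
p=cap("wrist");save(p,"w5")
best=None
for d in spotter.silhouettes("plate0",p)[:3]: print("plate",d["uv"],round(d["score"],2),*rect(p,d["region"],.010),p["image"][d["region"]].mean(0))
for d in spotter.silhouettes("disc0",p)[:2]: print("disc",d["uv"],round(d["score"],2),*rect(p,d["region"],.010))
for d in spotter.silhouettes("tray_in",p)[:1]: print("tray",d["uv"],rect(p,d["region"],.016))
```

```text
[0.60956771 0.3269788  0.15633364] 13.4 [-0.16369623  1.12308303 -0.17036858] [ 41.6  31.8   4.    0.1 -61.7 -10.5] 0.8912610884790972
plate [328.7, 197.0] 0.63 [600.3 322.2] [56.7 43.3] 28.9 [135.92878049 125.51707317 117.7004878 ]
disc [436.0, 259.8] 0.87 [459.7 317.5] [37.5 25.7] -77.5
tray [451.5, 228.1] (array([484.8, 285.9]), array([164.5,  86.4]), 42.7)
```

View pics/w5.png

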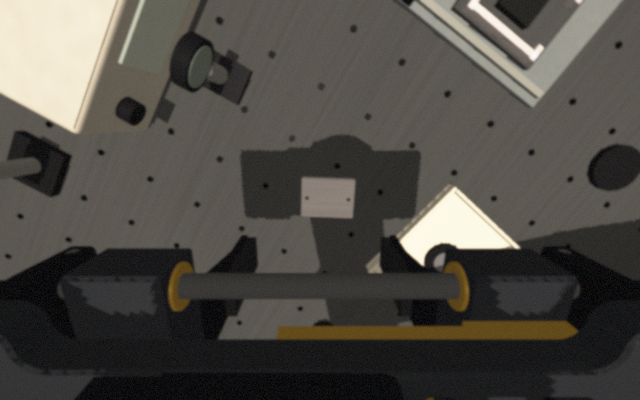

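The disc lies in the tray (436,260). The plate is directly below at (329,197), measured 56.7 x 43.3 mm, which matches the real size.

Run:
```python
from h import *
s=r.sense();print(s["tcp_pos"],s["time_s"])
go([.6003,.3222,.022],208.9)
```

```text
[0.60400231 0.32670285 0.15422683] 13.6
t [ 0.1763  0.0074 -0.0027] a [0.0108 0.0001 0.0001]
t [ 0.1763  0.0074 -0.0027] a [-9.892e-01 -2.000e-04  2.000e-04]
```

Run:
```python
from h import *
p=cap("wrist")
for d in spotter.silhouettes("plate0",p)[:1]:
    c,sz,a=rect(p,d["region"],.010); print("plate",d["uv"],round(d["score"],2),c,sz,a)
    go([c[0]/1e3,c[1]/1e3,.022],a+180)
```

```text
plate [322.6, 194.9] 0.76 [600.6 322.4] [55.4 43.3] 28.9
t [ 0.1765  0.0062 -0.0036] a [0.0114 0.0001 0.    ]
t [ 0.1765  0.0062 -0.0036] a [-9.886e-01 -1.000e-04  1.000e-04]
```

Request:
play_rows(commands=[{"fingers":-0.8,"tx":0.05,"ty":0.006,"tz":-0.0035,"ax":0.0113,"ay":0,"az":0},{"fingers":-0.8,"tx":0.1,"ty":0.006,"tz":-0.0035,"ax":0.0113,"ay":0,"az":0},{"fingers":-0.8,"tx":0.15,"ty":0.006,"tz":-0.0035,"ax":0.0113,"ay":0,"az":0},{"fingers":-0.8,"tx":0.17,"ty":0.006,"tz":-0.0035,"ax":0.0113,"ay":0,"az":0},{"fingers":-0.8,"tx":0.1765,"ty":0.006,"tz":-0.0035,"ax":0.0113,"ay":0,"az":0}])

```text
time_s: 14.12
tcp_pos: [0.5988, 0.3215, 0.0197]
ee_rot: [[-0.005, -0.875, -0.485], [-0.005, -0.485, 0.875], [-1.0, 0.007, -0.002]]
wrist_force: [-8.1, -3.6, 15.3]
gripper_width: 0.893
```

Request:
play_rows(commands=[{"fingers":0,"tx":0,"ty":0,"tz":0,"ax":0,"ay":0,"az":0},{"fingers":1,"tx":0,"ty":0,"tz":0,"ax":0,"ay":0,"az":0},{"fingers":1,"tx":0,"ty":0,"tz":0,"ax":0,"ay":0,"az":0},{"fingers":1,"tx":0,"ty":0,"tz":0,"ax":0,"ay":0,"az":0},{"fingers":1,"tx":0,"ty":0,"tz":0,"ax":0,"ay":0,"az":0}])

```text
time_s: 14.53
tcp_pos: [0.6018, 0.323, 0.0222]
ee_rot: [[0.001, -0.875, -0.484], [0.001, -0.484, 0.875], [-1.0, -0.001, 0.0]]
wrist_force: [-1.3, 0.4, 1.9]
gripper_width: 0.64
```

Request:
play_rows(commands=[{"fingers":1,"tx":0,"ty":0,"tz":0,"ax":0,"ay":0,"az":0},{"fingers":1,"tx":-0.03,"ty":0,"tz":0,"ax":0,"ay":0,"az":0},{"fingers":1,"tx":-0.07,"ty":0,"tz":0,"ax":0,"ay":0,"az":0},{"fingers":1,"tx":-0.1,"ty":0,"tz":0,"ax":0,"ay":0,"az":0},{"fingers":1,"tx":-0.1,"ty":0,"tz":0,"ax":0,"ay":0,"az":0}])

```text
time_s: 14.95
tcp_pos: [0.6047, 0.3243, 0.1024]
ee_rot: [[0.009, -0.875, -0.485], [0.006, -0.485, 0.875], [-1.0, -0.011, 0.001]]
wrist_force: [0.4, 0.5, -0.3]
gripper_width: 0.638
```

Run:
```python
from h import *
s=r.sense();print(s["tcp_pos"],s["time_s"],s["wrist_force"],s["gripper_width"])
go([.5507,.091,.11],178.15)
p=cap("wrist");save(p,"w6")
```

```text
[0.60467953 0.32429595 0.10237749] 14.95 [ 0.44240732  0.49388734 -0.26425992] 0.6379977302190563
t [-0.0126  0.2136 -0.2372] a [0.1713 0.0011 0.0033]
t [-0.0126  0.2136 -0.2372] a [-0.8286 -0.0044  0.0015]
```

Request:
play_rows(commands=[{"fingers":1,"tx":-0.01,"ty":0.04,"tz":-0.04,"ax":0,"ay":0,"az":0},{"fingers":1,"tx":-0.02,"ty":0.07,"tz":-0.075,"ax":0,"ay":0,"az":0},{"fingers":1,"tx":-0.02,"ty":0.105,"tz":-0.12,"ax":0,"ay":0,"az":0},{"fingers":1,"tx":-0.02,"ty":0.105,"tz":-0.12,"ax":0,"ay":0,"az":0},{"fingers":1,"tx":-0.02,"ty":0.105,"tz":-0.12,"ax":0,"ay":0,"az":0}])

```text
time_s: 15.42
tcp_pos: [0.5752, 0.2031, 0.1103]
ee_rot: [[-0.003, -0.877, -0.481], [-0.001, -0.481, 0.877], [-1.0, 0.003, 0.0]]
wrist_force: [-0.0, 0.6, -0.6]
gripper_width: 0.638
```

Request:
play_rows(commands=[{"fingers":1,"tx":0,"ty":0.03,"tz":-0.03,"ax":0.1713,"ay":0,"az":0},{"fingers":1,"tx":0,"ty":0.06,"tz":-0.06,"ax":0.1713,"ay":0,"az":0},{"fingers":1,"tx":0,"ty":0.085,"tz":-0.09,"ax":0.1713,"ay":0,"az":0},{"fingers":1,"tx":0,"ty":0.105,"tz":-0.118,"ax":0.1713,"ay":0,"az":0},{"fingers":1,"tx":0,"ty":0.105,"tz":-0.118,"ax":0.1713,"ay":0,"az":0}])

```text
time_s: 15.83
tcp_pos: [0.5486, 0.0873, 0.1101]
ee_rot: [[-0.004, -0.999, 0.041], [-0.001, 0.041, 0.999], [-1.0, 0.004, -0.001]]
wrist_force: [0.3, -0.4, -1.3]
gripper_width: 0.634
```

Request:
play_rows(commands=[{"fingers":1,"tx":0,"ty":0,"tz":0,"ax":0,"ay":0,"az":0}])

```text
time_s: 15.92
tcp_pos: [0.5501, 0.0896, 0.1105]
ee_rot: [[-0.001, -0.999, 0.035], [-0.0, 0.035, 0.999], [-1.0, 0.001, -0.0]]
wrist_force: [-0.0, 0.2, -0.2]
gripper_width: 0.639
```

Run:
```python
from h import *
s=r.sense();print(s["tcp_pos"],s["time_s"],s["wrist_force"],s["gripper_width"])
p=cap("wrist");save(p,"w7")
zp=s["tcp_pos"][2]-.0120+0  # plate top approx
for d in spotter.silhouettes("plate0",p)[:2]: print("plate",d["uv"],round(d["score"],2),*rect(p,d["region"],zp))
go([.5507,.091,.05],178.15)
```

```text
[0.55012293 0.08961817 0.11050175] 15.9167 [-0.03482825  0.20281468 -0.17303027] 0.6392853904475114
plate [322.3, 248.1] 0.76 [548.6  83.1] [55.4 34. ] -2.1
t [ 0.081  -0.0001  0.0002] a [ 0.0003 -0.     -0.0001]
t [ 0.081  -0.0001  0.0002] a [-9.997e-01  1.000e-04 -0.000e+00]
```

View pics/w7.png

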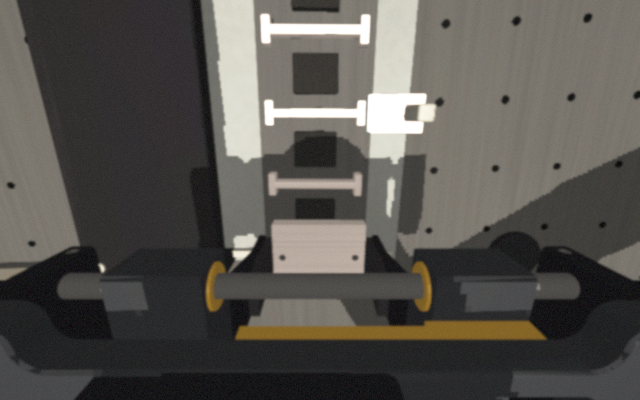

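The wrist view shows the plate held level, with its near edge at px (319,222). The nest walls are at rows 29, 112 and 183, spanning columns 268–365, and the handle is at (427,113).

Run:
```python
from h import *
p=cap("wrist")
for uv in ([316,29.5],[315.5,112],[315.5,183.5]): print(uv,np.round(world(p,uv,.028)*1000,1))
print("ends",np.round(world(p,[[267,112],[364,112],[271,183],[360,183]],.028)*1000,1).tolist())
print("pads",np.round(world(p,[[315.5,74],[315.5,149]],.024)*1000,1).tolist())
print("hand",np.round(world(p,[[427,113]],.052)*1000,1).tolist())
```

```text
[316, 29.5] [[546.8 -48.9  28. ]]
[315.5, 112] [[549.1   6.1  28. ]]
[315.5, 183.5] [[551.   61.4  28. ]]
ends [[585.8, 4.9, 28.0], [512.3, 7.3, 28.0], [587.1, 59.8, 28.0], [514.8, 62.1, 28.0]]
pads [[548.2, -20.8, 24.0], [550.1, 34.1, 24.0]]
hand [[473.4, 9.7, 52.0]]
```

Request:
play_rows(commands=[{"fingers":1,"tx":0.04,"ty":-0.001,"tz":0,"ax":0,"ay":0,"az":0},{"fingers":1,"tx":0.07,"ty":-0.001,"tz":0,"ax":0,"ay":0,"az":0},{"fingers":1,"tx":0.077,"ty":-0.001,"tz":0,"ax":0,"ay":0,"az":0},{"fingers":1,"tx":0.083,"ty":-0.001,"tz":0,"ax":0,"ay":0,"az":0},{"fingers":1,"tx":0.086,"ty":-0.001,"tz":0,"ax":0,"ay":0,"az":0}])

```text
time_s: 16.48
tcp_pos: [0.5515, 0.0908, 0.0466]
ee_rot: [[0.0, -1.0, 0.031], [-0.0, 0.031, 1.0], [-1.0, -0.0, -0.0]]
wrist_force: [-0.5, 0.4, -0.5]
gripper_width: 0.638
```

Request:
play_rows(commands=[{"fingers":1,"tx":0.001,"ty":0,"tz":0,"ax":0,"ay":0,"az":0},{"fingers":1,"tx":0.003,"ty":0,"tz":0,"ax":0,"ay":0,"az":0},{"fingers":1,"tx":0.005,"ty":0,"tz":0,"ax":0,"ay":0,"az":0},{"fingers":1,"tx":0.007,"ty":0,"tz":0,"ax":0,"ay":0,"az":0},{"fingers":1,"tx":0.009,"ty":0,"tz":0,"ax":0,"ay":0,"az":0}])

```text
time_s: 16.9
tcp_pos: [0.5519, 0.0906, 0.0412]
ee_rot: [[0.003, -0.999, 0.033], [0.001, 0.033, 0.999], [-1.0, -0.003, 0.001]]
wrist_force: [-0.9, 1.1, 4.7]
gripper_width: 0.635
```

Request:
play_rows(commands=[{"fingers":1,"tx":0.003,"ty":0,"tz":0,"ax":0,"ay":0,"az":0},{"fingers":1,"tx":0.006,"ty":0,"tz":0,"ax":0,"ay":0,"az":0},{"fingers":1,"tx":0.006,"ty":0,"tz":0,"ax":0,"ay":0,"az":0},{"fingers":1,"tx":0.006,"ty":0,"tz":0,"ax":0,"ay":0,"az":0}])

```text
time_s: 17.23
tcp_pos: [0.5548, 0.0906, 0.0398]
ee_rot: [[0.009, -0.999, 0.031], [0.001, 0.031, 1.0], [-1.0, -0.009, 0.002]]
wrist_force: [-1.1, -1.9, 19.9]
gripper_width: 0.635
```

Request:
play_rows(commands=[{"fingers":1,"tx":-0.005,"ty":0,"tz":0,"ax":0,"ay":0,"az":0},{"fingers":-0.6,"tx":-0.005,"ty":0,"tz":0,"ax":0,"ay":0,"az":0},{"fingers":-0.6,"tx":-0.005,"ty":0,"tz":0,"ax":0,"ay":0,"az":0},{"fingers":-0.6,"tx":-0.005,"ty":0,"tz":0,"ax":0,"ay":0,"az":0},{"fingers":-0.6,"tx":-0.005,"ty":0,"tz":0,"ax":0,"ay":0,"az":0}])

```text
time_s: 17.65
tcp_pos: [0.5504, 0.0898, 0.0384]
ee_rot: [[-0.002, -0.999, 0.033], [-0.001, 0.033, 0.999], [-1.0, 0.002, -0.001]]
wrist_force: [-0.5, 0.7, 0.5]
gripper_width: 0.787
```

Request:
play_rows(commands=[{"fingers":-0.6,"tx":-0.02,"ty":0,"tz":0,"ax":0,"ay":0,"az":0},{"fingers":-0.6,"tx":-0.06,"ty":0,"tz":0,"ax":0,"ay":0,"az":0},{"fingers":1,"tx":-0.06,"ty":0,"tz":0,"ax":0,"ay":0,"az":0},{"fingers":1,"tx":-0.06,"ty":0,"tz":0,"ax":0,"ay":0,"az":0},{"fingers":1,"tx":-0.06,"ty":0,"tz":0,"ax":0,"ay":0,"az":0}])

```text
time_s: 18.07
tcp_pos: [0.5505, 0.09, 0.0838]
ee_rot: [[-0.001, -0.999, 0.033], [-0.0, 0.033, 0.999], [-1.0, 0.001, -0.0]]
wrist_force: [-0.9, -0.3, -0.1]
gripper_width: 0.657
```

Request:
play_rows(commands=[{"fingers":1,"tx":0,"ty":0,"tz":0,"ax":0,"ay":0,"az":0},{"fingers":1,"tx":0,"ty":0,"tz":0,"ax":0,"ay":0,"az":0},{"fingers":1,"tx":0,"ty":0,"tz":0,"ax":0,"ay":0,"az":0},{"fingers":1,"tx":0,"ty":0,"tz":0,"ax":0,"ay":0,"az":0},{"fingers":1,"tx":0,"ty":0,"tz":0,"ax":0,"ay":0,"az":0}])

```text
time_s: 18.48
tcp_pos: [0.5508, 0.09, 0.0839]
ee_rot: [[-0.001, -0.999, 0.033], [-0.0, 0.033, 0.999], [-1.0, 0.001, -0.0]]
wrist_force: [-0.6, 0.5, 0.6]
gripper_width: 0.279
```

Request:
play_rows(commands=[{"fingers":1,"tx":0,"ty":0,"tz":0,"ax":0,"ay":0,"az":0},{"fingers":1,"tx":0,"ty":0,"tz":0,"ax":0,"ay":0,"az":0}])

```text
time_s: 18.65
tcp_pos: [0.551, 0.09, 0.0842]
ee_rot: [[-0.0, -0.999, 0.033], [-0.0, 0.033, 0.999], [-1.0, 0.0, -0.0]]
wrist_force: [0.2, 0.2, 0.5]
gripper_width: 0.126
```

Run:
```python
from h import *
s=r.sense();print(s["tcp_pos"],s["time_s"],s["wrist_force"],s["gripper_width"])
go([.5515,.0905,.050],178.15)
```

```text
[0.55099257 0.09003894 0.08419706] 18.65 [0.20679739 0.23512844 0.52901302] 0.12586606863373853
t [ 0.0456 -0.0007  0.0006] a [-0.0003 -0.     -0.    ]
t [ 0.0456 -0.0007  0.0006] a [ 9.997e-01 -1.000e-04  0.000e+00]
```

Request:
play_rows(commands=[{"fingers":1,"tx":0.025,"ty":0,"tz":0,"ax":0,"ay":0,"az":0},{"fingers":1,"tx":0.04,"ty":0,"tz":0,"ax":0,"ay":0,"az":0},{"fingers":1,"tx":0.046,"ty":0,"tz":0,"ax":0,"ay":0,"az":0},{"fingers":1,"tx":0.05,"ty":0,"tz":0,"ax":0,"ay":0,"az":0},{"fingers":1,"tx":0.053,"ty":0,"tz":0,"ax":0,"ay":0,"az":0}])

```text
time_s: 19.07
tcp_pos: [0.5526, 0.0898, 0.0472]
ee_rot: [[0.003, -1.0, 0.031], [-0.001, 0.031, 1.0], [-1.0, -0.003, -0.001]]
wrist_force: [-2.6, -3.6, 21.9]
gripper_width: 0.002
```

Request:
play_rows(commands=[{"fingers":1,"tx":0.002,"ty":0,"tz":0,"ax":0,"ay":0,"az":0},{"fingers":1,"tx":0.002,"ty":0,"tz":0,"ax":0,"ay":0,"az":0}])

```text
time_s: 19.23
tcp_pos: [0.5537, 0.0898, 0.0472]
ee_rot: [[0.006, -1.0, 0.031], [-0.001, 0.031, 1.0], [-1.0, -0.006, -0.0]]
wrist_force: [0.2, -4.8, 16.3]
gripper_width: 0.006
```

Run:
```python
from h import *
from scipy.optimize import least_squares as ls
ps,pd=cap("scene"),cap("side"); w=dict(pd); d=np.load("w2.npz"); pw=cap("wrist"); pw["R"]=d["R"];pw["t"]=d["t"]
for nm,o in {"left":[(ps,[249,162.5]),(pd,[402.5,183]),(pw,[97,100])],"right":[(ps,[467,195.5]),(pd,[212,334])]}.items():
    f=lambda X:np.concatenate([proj(p,X)[0]-uv for p,uv in o]); s=ls(f,[.4,0,.06]); print(nm,np.round(s.x,3),np.round(s.fun,1))
s=r.sense();print(s["tcp_pos"])
im=pd["image"]; cv2.imwrite("pics/v4.png",cv2.resize(im[140:240,330:450,::-1],None,fx=5,fy=5,interpolation=cv2.INTER_CUBIC))
for l in spotter.silhouettes("plate0",pd)[:6]: print(np.round(l["uv"]),*rect(pd,l["region"],.01),im[l["region"]].mean(0).astype(int))
```

```text
left [ 0.363 -0.246  0.058] [-0.8 -1.3  0.5  0.5  0.2  0.4]
right [0.512 0.477 0.076] [-0.5 -0.2 -0.4  0.2]
[0.55372877 0.08971928 0.0471874 ]
[370. 163.] [ 523.7 -332.8] [64.7 43.2] -83.9 [226 222 218]
[387. 177.] [ 442.3 -314.5] [62.  42.3] -78.5 [230 227 223]
[294. 236.] [566.   80.8] [57.5 41.9] -2.2 [151 141 135]
[425. 184.] [ 311.  -334.1] [61.5 49.4] -20.7 [218  42  35]
[357. 181.] [ 518.6 -211.8] [60.2 43.9] 86.7 [150  91  50]
```

View pics/v4.png

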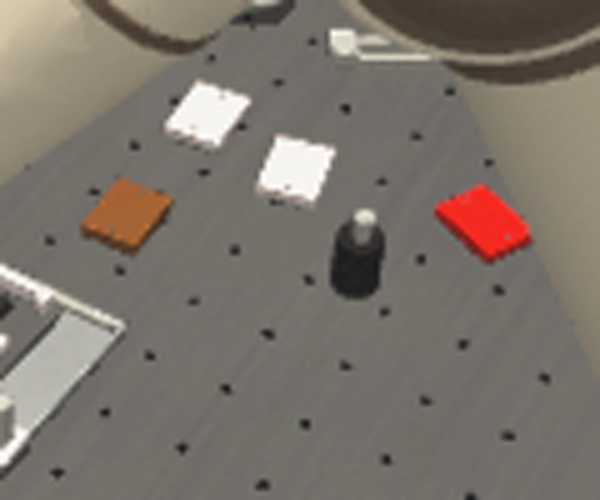

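The left post is the 60 mm one. The near plate has been knocked and now sits at about (442, -315) mm; the other is unchanged at (523, -333). The plate in nest3 is flush.

Request:
play_rows(commands=[{"fingers":1,"tx":-0.02,"ty":0,"tz":0,"ax":0,"ay":0,"az":0},{"fingers":1,"tx":-0.06,"ty":0,"tz":0,"ax":0,"ay":0,"az":0},{"fingers":-0.8,"tx":-0.11,"ty":0,"tz":0,"ax":0,"ay":0,"az":0},{"fingers":-0.8,"tx":-0.16,"ty":0,"tz":0,"ax":0,"ay":0,"az":0},{"fingers":-0.8,"tx":-0.178,"ty":0,"tz":0,"ax":0,"ay":0,"az":0}])

```text
time_s: 19.85
tcp_pos: [0.554, 0.0908, 0.1833]
ee_rot: [[0.011, -0.999, 0.032], [0.003, 0.032, 0.999], [-1.0, -0.011, 0.003]]
wrist_force: [0.4, 0.5, 0.3]
gripper_width: 0.15
```

Request:
play_rows(commands=[{"fingers":-0.8,"tx":0,"ty":0.01,"tz":-0.03,"ax":0,"ay":0,"az":0},{"fingers":-0.8,"tx":0,"ty":0.02,"tz":-0.08,"ax":0,"ay":0,"az":0},{"fingers":-0.8,"tx":0,"ty":0.03,"tz":-0.13,"ax":0,"ay":0,"az":0},{"fingers":-0.8,"tx":0,"ty":0.0431,"tz":-0.1815,"ax":0,"ay":0,"az":0},{"fingers":-0.8,"tx":0,"ty":0.0431,"tz":-0.1815,"ax":0,"ay":0,"az":0}])

```text
time_s: 20.27
tcp_pos: [0.5117, -0.0494, 0.1771]
ee_rot: [[-0.001, -0.999, 0.039], [-0.0, 0.039, 0.999], [-1.0, 0.001, -0.0]]
wrist_force: [-0.7, 1.1, -0.4]
gripper_width: 0.526
```

Request:
play_rows(commands=[{"fingers":-0.8,"tx":0,"ty":0.01,"tz":-0.03,"ax":0,"ay":0,"az":0},{"fingers":-0.8,"tx":0,"ty":0.02,"tz":-0.08,"ax":0,"ay":0,"az":0},{"fingers":-0.8,"tx":0,"ty":0.03,"tz":-0.13,"ax":0,"ay":0,"az":0},{"fingers":-0.8,"tx":0,"ty":0.0431,"tz":-0.1815,"ax":0,"ay":0,"az":0},{"fingers":-0.8,"tx":0,"ty":0.0431,"tz":-0.1815,"ax":0,"ay":0,"az":0}])

```text
time_s: 20.68
tcp_pos: [0.4755, -0.1843, 0.177]
ee_rot: [[-0.0, -0.999, 0.039], [-0.001, 0.039, 0.999], [-1.0, 0.0, -0.001]]
wrist_force: [1.4, 0.6, 0.3]
gripper_width: 0.866
```

Request:
play_rows(commands=[{"fingers":-0.8,"tx":0,"ty":0.0431,"tz":-0.1815,"ax":0.141,"ay":0,"az":0},{"fingers":-0.8,"tx":0,"ty":0.0431,"tz":-0.1815,"ax":0.141,"ay":0,"az":0},{"fingers":-0.8,"tx":0,"ty":0.0431,"tz":-0.1815,"ax":0.141,"ay":0,"az":0},{"fingers":-0.8,"tx":0,"ty":0.0431,"tz":-0.1815,"ax":0.141,"ay":0,"az":0},{"fingers":-0.8,"tx":0,"ty":0.0431,"tz":-0.1815,"ax":0.141,"ay":0,"az":0}])

```text
time_s: 21.1
tcp_pos: [0.4398, -0.3176, 0.1768]
ee_rot: [[0.001, -0.886, 0.464], [-0.001, 0.464, 0.886], [-1.0, -0.001, -0.0]]
wrist_force: [0.9, 0.4, 0.3]
gripper_width: 0.901
```

Request:
play_rows(commands=[{"fingers":-0.8,"tx":0,"ty":0,"tz":0,"ax":0.141,"ay":0,"az":0},{"fingers":-0.8,"tx":0,"ty":0,"tz":0,"ax":0.141,"ay":0,"az":0},{"fingers":-0.8,"tx":0,"ty":0,"tz":0,"ax":0.141,"ay":0,"az":0},{"fingers":-0.8,"tx":0,"ty":0,"tz":0,"ax":0.141,"ay":0,"az":0},{"fingers":-0.8,"tx":0,"ty":0,"tz":0,"ax":0.141,"ay":0,"az":0}])

```text
time_s: 21.52
tcp_pos: [0.4411, -0.314, 0.1769]
ee_rot: [[0.001, -0.607, 0.794], [-0.0, 0.794, 0.607], [-1.0, -0.001, 0.0]]
wrist_force: [0.8, 0.3, -0.0]
gripper_width: 0.902
```

Request:
play_rows(commands=[{"fingers":-0.8,"tx":0,"ty":0,"tz":0,"ax":0.141,"ay":0,"az":0},{"fingers":-0.8,"tx":0,"ty":0,"tz":0,"ax":0.141,"ay":0,"az":0},{"fingers":-0.8,"tx":0,"ty":0,"tz":0,"ax":0.141,"ay":0,"az":0},{"fingers":-0.8,"tx":0,"ty":0,"tz":0,"ax":0.141,"ay":0,"az":0},{"fingers":-0.8,"tx":0,"ty":0,"tz":0,"ax":0.141,"ay":0,"az":0}])

```text
time_s: 21.93
tcp_pos: [0.441, -0.3142, 0.1768]
ee_rot: [[0.001, -0.21, 0.978], [-0.0, 0.978, 0.21], [-1.0, -0.0, 0.0]]
wrist_force: [0.1, 0.7, -0.2]
gripper_width: 0.9
```

```bash
cat >> h.py <<'E'
def state():
    s=r.sense();print(np.round(s["tcp_pos"],4),s["time_s"],np.round(s["wrist_force"],1),"w",round(s["gripper_width"],3),"j",np.round(s["joints"],1)); return s
def plate(flip=180,z=.022):
    p=cap("wrist"); s=r.sense()
    for d in spotter.silhouettes("plate0",p)[:4]:
        c,sz,a=rect(p,d["region"],.010); print("plate",np.round(d["uv"]),round(d["score"],2),c,sz,a,p["image"][d["region"]].mean(0).astype(int))
        if np.hypot(*(c/1e3-s["tcp_pos"][:2]))<.05: go([c[0]/1e3,c[1]/1e3,z],a+flip)
    return p
E
python3 - <<'E'
from h import *
state();save(plate(),"w8")
E
```

```text
[ 0.441  -0.3142  0.1768] 21.9333 [ 0.1  0.7 -0.2] w 0.9 j [-18.3  17.2 -16.7  -0.  -56.  -59.6]
plate [324.  64.] 0.94 [ 310.7 -340.1] [57.5 43.1] -26.6 [251  48  30]
plate [285. 253.] 0.92 [ 520.5 -339.5] [55.7 45.7] -87.0 [247 244 241]
plate [371. 261.] 0.91 [ 511.1 -235. ] [32.4 31. ] 12.1 [119  70  33]
plate [314. 194.] 0.73 [ 441.2 -319.8] [55.1 43.4] -79.5 [168 155 146]
t [ 0.2064 -0.0071 -0.0012] a [0.0095 0.0001 0.0001]
t [ 0.2064 -0.0071 -0.0012] a [-9.905e-01 -1.000e-04  2.000e-04]
```

Request:
play_rows(commands=[{"fingers":-0.8,"tx":0.05,"ty":-0.007,"tz":-0.0012,"ax":0.0095,"ay":0,"az":0},{"fingers":-0.8,"tx":0.1,"ty":-0.007,"tz":-0.0012,"ax":0.0095,"ay":0,"az":0},{"fingers":-0.8,"tx":0.15,"ty":-0.007,"tz":-0.0012,"ax":0.0095,"ay":0,"az":0},{"fingers":-0.8,"tx":0.18,"ty":-0.007,"tz":-0.0012,"ax":0.0095,"ay":0,"az":0},{"fingers":-0.8,"tx":0.195,"ty":-0.007,"tz":-0.0012,"ax":0.0095,"ay":0,"az":0}])

```text
time_s: 22.45
tcp_pos: [0.4387, -0.3191, 0.0268]
ee_rot: [[-0.006, -0.181, 0.984], [0.002, 0.984, 0.181], [-1.0, 0.003, -0.005]]
wrist_force: [-0.1, 0.6, 0.2]
gripper_width: 0.904
```

Request:
play_rows(commands=[{"fingers":-0.4,"tx":0.006,"ty":0,"tz":0,"ax":0,"ay":0,"az":0},{"fingers":0,"tx":0.0105,"ty":0,"tz":0,"ax":0,"ay":0,"az":0},{"fingers":1,"tx":0.0105,"ty":0,"tz":0,"ax":0,"ay":0,"az":0},{"fingers":1,"tx":0.0105,"ty":0,"tz":0,"ax":0,"ay":0,"az":0},{"fingers":1,"tx":0.0105,"ty":0,"tz":0,"ax":0,"ay":0,"az":0}])

```text
time_s: 22.87
tcp_pos: [0.4416, -0.3205, 0.0236]
ee_rot: [[0.002, -0.179, 0.984], [-0.001, 0.984, 0.179], [-1.0, -0.001, 0.002]]
wrist_force: [-0.2, 0.1, -1.1]
gripper_width: 0.639
```

Request:
play_rows(commands=[{"fingers":1,"tx":0,"ty":0,"tz":0,"ax":0,"ay":0,"az":0},{"fingers":1,"tx":0,"ty":0,"tz":0,"ax":0,"ay":0,"az":0},{"fingers":1,"tx":0,"ty":0,"tz":0,"ax":0,"ay":0,"az":0}])

```text
time_s: 23.12
tcp_pos: [0.4415, -0.3204, 0.0235]
ee_rot: [[0.002, -0.178, 0.984], [-0.001, 0.984, 0.178], [-1.0, -0.001, 0.002]]
wrist_force: [0.1, 1.0, 5.7]
gripper_width: 0.638
```

Request:
play_rows(commands=[{"fingers":1,"tx":-0.03,"ty":0,"tz":0,"ax":0,"ay":0,"az":0},{"fingers":1,"tx":-0.07,"ty":0,"tz":0,"ax":0,"ay":0,"az":0},{"fingers":1,"tx":-0.11,"ty":0,"tz":0,"ax":0,"ay":0,"az":0},{"fingers":1,"tx":-0.133,"ty":0,"tz":0,"ax":0,"ay":0,"az":0},{"fingers":1,"tx":-0.133,"ty":0,"tz":0,"ax":0,"ay":0,"az":0}])

```text
time_s: 23.53
tcp_pos: [0.443, -0.3213, 0.1266]
ee_rot: [[0.008, -0.179, 0.984], [-0.004, 0.984, 0.179], [-1.0, -0.005, 0.007]]
wrist_force: [-0.4, 1.2, 0.3]
gripper_width: 0.636
```

Run:
```python
from h import *
state(); go([.5480,-.0215,.122],178.15)
```

```text
[ 0.443  -0.3213  0.1266] 23.5333 [-0.4  1.2  0.3] w 0.636 j [-18.9  20.8 -19.8   0.1 -48.8 -60.8]
t [0.0057 0.3683 0.2092] a [-0.4325  0.0008  0.003 ]
t [0.0057 0.3683 0.2092] a [ 0.5675  0.0031 -0.0009]
```

Request:
play_rows(commands=[{"fingers":1,"tx":0,"ty":0.045,"tz":0.026,"ax":0,"ay":0,"az":0},{"fingers":1,"tx":0,"ty":0.09,"tz":0.052,"ax":0,"ay":0,"az":0},{"fingers":1,"tx":0,"ty":0.135,"tz":0.078,"ax":0,"ay":0,"az":0},{"fingers":1,"tx":0,"ty":0.1845,"tz":0.105,"ax":0,"ay":0,"az":0},{"fingers":1,"tx":0,"ty":0.1845,"tz":0.105,"ax":0,"ay":0,"az":0}])

```text
time_s: 23.95
tcp_pos: [0.4952, -0.1651, 0.1215]
ee_rot: [[0.0, -0.184, 0.983], [0.001, 0.983, 0.184], [-1.0, 0.001, 0.0]]
wrist_force: [-0.8, -0.8, 0.2]
gripper_width: 0.636
```

Request:
play_rows(commands=[{"fingers":1,"tx":0,"ty":0.045,"tz":0.026,"ax":-0.1442,"ay":0,"az":0},{"fingers":1,"tx":0,"ty":0.09,"tz":0.052,"ax":-0.1442,"ay":0,"az":0},{"fingers":1,"tx":0,"ty":0.135,"tz":0.078,"ax":-0.1442,"ay":0,"az":0},{"fingers":1,"tx":0,"ty":0.1845,"tz":0.105,"ax":-0.1442,"ay":0,"az":0},{"fingers":1,"tx":0,"ty":0.1845,"tz":0.105,"ax":-0.1442,"ay":0,"az":0}])

```text
time_s: 24.37
tcp_pos: [0.5488, -0.0148, 0.1216]
ee_rot: [[0.002, -0.598, 0.802], [0.001, 0.802, 0.598], [-1.0, -0.001, 0.002]]
wrist_force: [0.1, -0.6, -0.0]
gripper_width: 0.637
```

Request:
play_rows(commands=[{"fingers":1,"tx":0,"ty":0,"tz":0,"ax":-0.1442,"ay":0,"az":0},{"fingers":1,"tx":0,"ty":0,"tz":0,"ax":-0.1442,"ay":0,"az":0},{"fingers":1,"tx":0,"ty":0,"tz":0,"ax":-0.1442,"ay":0,"az":0},{"fingers":1,"tx":0,"ty":0,"tz":0,"ax":-0.1442,"ay":0,"az":0},{"fingers":1,"tx":0,"ty":0,"tz":0,"ax":-0.1442,"ay":0,"az":0}])

```text
time_s: 24.78
tcp_pos: [0.5457, -0.0201, 0.1211]
ee_rot: [[-0.002, -0.885, 0.466], [-0.0, 0.466, 0.885], [-1.0, 0.002, -0.001]]
wrist_force: [-0.4, 0.6, 0.1]
gripper_width: 0.634
```

Request:
play_rows(commands=[{"fingers":1,"tx":0,"ty":0,"tz":0,"ax":-0.1442,"ay":0,"az":0},{"fingers":1,"tx":0,"ty":0,"tz":0,"ax":-0.1442,"ay":0,"az":0},{"fingers":1,"tx":0,"ty":0,"tz":0,"ax":-0.1442,"ay":0,"az":0},{"fingers":1,"tx":0,"ty":0,"tz":0,"ax":-0.1442,"ay":0,"az":0},{"fingers":1,"tx":0,"ty":0,"tz":0,"ax":-0.1442,"ay":0,"az":0}])

```text
time_s: 25.2
tcp_pos: [0.546, -0.0202, 0.1215]
ee_rot: [[-0.001, -0.999, 0.034], [-0.0, 0.034, 0.999], [-1.0, 0.001, -0.0]]
wrist_force: [-0.4, -0.2, -1.1]
gripper_width: 0.638
```

Run:
```python
from h import *
s=state(); p=cap("wrist"); save(p,"w9")
for d in spotter.silhouettes("plate0",p)[:3]: print("plate",d["uv"],round(d["score"],2),*rect(p,d["region"],s["tcp_pos"][2]-.0135))
go([.5480,-.0215,.05],178.15)
```

```text
[ 0.546  -0.0202  0.1215] 25.2 [-0.4 -0.2 -1.1] w 0.638 j [ 14.9  21.3 -19.9  -0.  -48.9 -16.8]
plate [319.0, 245.1] 0.76 [544.7 -26. ] [55.5 34.3] -2.0
plate [314.6, 309.0] 0.61 [550.5  20.7] [36.5 20.9] -0.7
t [ 0.0955 -0.0027 -0.0018] a [-0.0014 -0.     -0.0003]
t [ 0.0955 -0.0027 -0.0018] a [ 9.986e-01 -5.000e-04  1.000e-04]
```

Request:
play_rows(commands=[{"fingers":1,"tx":0.05,"ty":-0.0027,"tz":-0.0018,"ax":0,"ay":0,"az":0},{"fingers":1,"tx":0.085,"ty":-0.0027,"tz":-0.0018,"ax":0,"ay":0,"az":0},{"fingers":1,"tx":0.094,"ty":-0.0027,"tz":-0.0018,"ax":0,"ay":0,"az":0},{"fingers":1,"tx":0.098,"ty":-0.0027,"tz":-0.0018,"ax":0,"ay":0,"az":0},{"fingers":1,"tx":0.1,"ty":-0.0027,"tz":-0.0018,"ax":0,"ay":0,"az":0}])

```text
time_s: 25.72
tcp_pos: [0.5485, -0.0221, 0.0485]
ee_rot: [[-0.001, -0.999, 0.033], [-0.002, 0.033, 0.999], [-1.0, 0.001, -0.002]]
wrist_force: [-3.6, -3.3, 12.5]
gripper_width: 0.634
```

Request:
play_rows(commands=[{"fingers":1,"tx":0.003,"ty":0,"tz":0,"ax":0,"ay":0,"az":0},{"fingers":1,"tx":0.006,"ty":0,"tz":0,"ax":0,"ay":0,"az":0},{"fingers":1,"tx":0.009,"ty":0,"tz":0,"ax":0,"ay":0,"az":0},{"fingers":1,"tx":0.012,"ty":0,"tz":0,"ax":0,"ay":0,"az":0},{"fingers":1,"tx":0.012,"ty":0,"tz":0,"ax":0,"ay":0,"az":0}])

```text
time_s: 26.13
tcp_pos: [0.5521, -0.0221, 0.0435]
ee_rot: [[0.008, -0.999, 0.032], [-0.002, 0.032, 0.999], [-1.0, -0.008, -0.001]]
wrist_force: [-2.2, -5.2, 20.6]
gripper_width: 0.642
```

Request:
play_rows(commands=[{"fingers":1,"tx":-0.006,"ty":0,"tz":0,"ax":0,"ay":0,"az":0},{"fingers":-0.6,"tx":-0.006,"ty":0,"tz":0,"ax":0,"ay":0,"az":0},{"fingers":-0.6,"tx":-0.006,"ty":0,"tz":0,"ax":0,"ay":0,"az":0},{"fingers":-0.6,"tx":-0.006,"ty":0,"tz":0,"ax":0,"ay":0,"az":0},{"fingers":-0.6,"tx":-0.006,"ty":0,"tz":0,"ax":0,"ay":0,"az":0}])

```text
time_s: 26.55
tcp_pos: [0.5481, -0.0212, 0.0422]
ee_rot: [[-0.001, -0.999, 0.033], [-0.0, 0.033, 0.999], [-1.0, 0.001, -0.0]]
wrist_force: [-0.5, -0.9, 0.3]
gripper_width: 0.778
```

Request:
play_rows(commands=[{"fingers":-0.6,"tx":-0.02,"ty":0,"tz":0,"ax":0,"ay":0,"az":0},{"fingers":-0.6,"tx":-0.06,"ty":0,"tz":0,"ax":0,"ay":0,"az":0},{"fingers":1,"tx":-0.06,"ty":0,"tz":0,"ax":0,"ay":0,"az":0},{"fingers":1,"tx":-0.06,"ty":0,"tz":0,"ax":0,"ay":0,"az":0},{"fingers":1,"tx":-0.06,"ty":0,"tz":0,"ax":0,"ay":0,"az":0}])

```text
time_s: 26.97
tcp_pos: [0.5479, -0.0212, 0.0871]
ee_rot: [[-0.001, -0.999, 0.033], [0.0, 0.033, 0.999], [-1.0, 0.001, 0.0]]
wrist_force: [0.4, 0.5, -0.4]
gripper_width: 0.653
```

Request:
play_rows(commands=[{"fingers":1,"tx":0,"ty":0,"tz":0,"ax":0,"ay":0,"az":0},{"fingers":1,"tx":0,"ty":0,"tz":0,"ax":0,"ay":0,"az":0},{"fingers":1,"tx":0,"ty":0,"tz":0,"ax":0,"ay":0,"az":0},{"fingers":1,"tx":0,"ty":0,"tz":0,"ax":0,"ay":0,"az":0},{"fingers":1,"tx":0,"ty":0,"tz":0,"ax":0,"ay":0,"az":0}])

```text
time_s: 27.38
tcp_pos: [0.5483, -0.0213, 0.0873]
ee_rot: [[-0.001, -0.999, 0.033], [-0.0, 0.033, 0.999], [-1.0, 0.001, -0.0]]
wrist_force: [0.5, -0.0, 1.0]
gripper_width: 0.28
```

Request:
play_rows(commands=[{"fingers":1,"tx":0,"ty":0,"tz":0,"ax":0,"ay":0,"az":0},{"fingers":1,"tx":0,"ty":0,"tz":0,"ax":0,"ay":0,"az":0}])

```text
time_s: 27.55
tcp_pos: [0.5484, -0.0213, 0.0876]
ee_rot: [[-0.0, -0.999, 0.033], [-0.0, 0.033, 0.999], [-1.0, 0.0, -0.0]]
wrist_force: [0.0, -1.0, 0.0]
gripper_width: 0.126
```

Run:
```python
from h import *
s=state(); p=cap("wrist"); save(p,"w10")
go([.5480,-.0220,.050],178.15)
```

```text
[ 0.5484 -0.0213  0.0876] 27.55 [ 0. -1.  0.] w 0.126 j [ 14.7  24.  -21.6   0.  -44.4 -16.6]
t [ 0.0502  0.0006 -0.001 ] a [-0.0002 -0.     -0.    ]
t [ 0.0502  0.0006 -0.001 ] a [ 0.9998 -0.      0.    ]
```

View pics/w10.png

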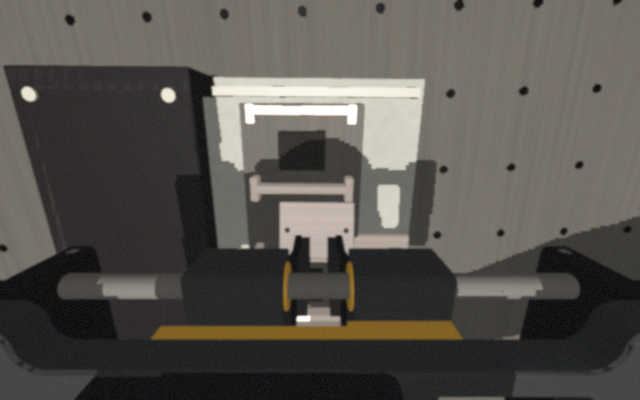

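The view shows the carriage has crept inwards by about 10 mm. The n0/n1 wall is centred at column 302 while the plate is centred at 317, so that plate rests on the front stub. I'll pull the carriage back out first, gripping the handle with the jaws along x and staying above the rims.

Request:
play_rows(commands=[{"fingers":-0.15,"tx":0,"ty":0.03,"tz":0.013,"ax":0,"ay":0,"az":0},{"fingers":-0.15,"tx":0,"ty":0.06,"tz":0.026,"ax":0,"ay":0,"az":0},{"fingers":-0.15,"tx":0,"ty":0.089,"tz":0.0385,"ax":0,"ay":0,"az":0},{"fingers":-0.15,"tx":0,"ty":0.089,"tz":0.0385,"ax":0,"ay":0,"az":0},{"fingers":-0.15,"tx":0,"ty":0.089,"tz":0.0385,"ax":0,"ay":0,"az":0}])

```text
time_s: 28.02
tcp_pos: [0.4821, 0.0101, 0.088]
ee_rot: [[0.0, -1.0, 0.031], [0.0, 0.031, 1.0], [-1.0, -0.0, 0.0]]
wrist_force: [0.5, -0.9, -0.2]
gripper_width: 0.374
```

Request:
play_rows(commands=[{"fingers":-0.15,"tx":0,"ty":0,"tz":0,"ax":0,"ay":0,"az":0},{"fingers":-0.15,"tx":0.02,"ty":0,"tz":0,"ax":0,"ay":0,"az":0},{"fingers":-0.15,"tx":0.04,"ty":0,"tz":0,"ax":0,"ay":0,"az":0},{"fingers":-0.15,"tx":0.0435,"ty":0,"tz":0,"ax":0,"ay":0,"az":0},{"fingers":1,"tx":0.0435,"ty":0,"tz":0,"ax":0,"ay":0,"az":0}])

```text
time_s: 28.43
tcp_pos: [0.4828, 0.0093, 0.0541]
ee_rot: [[-0.002, -0.999, 0.034], [-0.001, 0.034, 0.999], [-1.0, 0.002, -0.001]]
wrist_force: [0.7, 0.4, -0.0]
gripper_width: 0.543
```

Request:
play_rows(commands=[{"fingers":1,"tx":0,"ty":0,"tz":0,"ax":0,"ay":0,"az":0},{"fingers":1,"tx":0,"ty":0,"tz":0,"ax":0,"ay":0,"az":0},{"fingers":1,"tx":0,"ty":0,"tz":0,"ax":0,"ay":0,"az":0},{"fingers":1,"tx":0,"ty":0,"tz":0,"ax":0,"ay":0,"az":0},{"fingers":1,"tx":0,"ty":0,"tz":0,"ax":0,"ay":0,"az":0}])

```text
time_s: 28.85
tcp_pos: [0.4832, 0.0099, 0.0555]
ee_rot: [[0.001, -0.999, 0.033], [0.0, 0.033, 0.999], [-1.0, -0.001, 0.0]]
wrist_force: [3.2, -1.5, -2.4]
gripper_width: 0.207
```

Request:
play_rows(commands=[{"fingers":1,"tx":0,"ty":0,"tz":0,"ax":0,"ay":0,"az":0},{"fingers":1,"tx":0,"ty":0,"tz":0,"ax":0,"ay":0,"az":0}])

```text
time_s: 29.02
tcp_pos: [0.4838, 0.01, 0.0556]
ee_rot: [[0.003, -0.999, 0.032], [0.0, 0.032, 0.999], [-1.0, -0.003, 0.001]]
wrist_force: [2.9, -2.0, 0.8]
gripper_width: 0.136
```

Request:
play_rows(commands=[{"fingers":1,"tx":0,"ty":0.004,"tz":0,"ax":0,"ay":0,"az":0},{"fingers":1,"tx":0,"ty":0.009,"tz":0,"ax":0,"ay":0,"az":0},{"fingers":1,"tx":0,"ty":0.014,"tz":0,"ax":0,"ay":0,"az":0},{"fingers":1,"tx":0,"ty":0.018,"tz":0,"ax":0,"ay":0,"az":0},{"fingers":1,"tx":0,"ty":0.018,"tz":0,"ax":0,"ay":0,"az":0}])

```text
time_s: 29.43
tcp_pos: [0.4729, 0.0105, 0.0556]
ee_rot: [[0.009, -0.999, 0.031], [0.001, 0.031, 1.0], [-1.0, -0.009, 0.001]]
wrist_force: [13.8, -7.5, -7.4]
gripper_width: 0.137
```

Request:
play_rows(commands=[{"fingers":1,"tx":0,"ty":-0.005,"tz":0,"ax":0,"ay":0,"az":0},{"fingers":-0.3,"tx":0,"ty":-0.005,"tz":0,"ax":0,"ay":0,"az":0},{"fingers":-0.3,"tx":0,"ty":-0.005,"tz":0,"ax":0,"ay":0,"az":0},{"fingers":-0.3,"tx":-0.02,"ty":-0.005,"tz":0,"ax":0,"ay":0,"az":0},{"fingers":-0.3,"tx":-0.06,"ty":-0.005,"tz":0,"ax":0,"ay":0,"az":0}])

```text
time_s: 29.85
tcp_pos: [0.4684, 0.009, 0.0968]
ee_rot: [[-0.012, -0.999, 0.034], [-0.003, 0.034, 0.999], [-1.0, 0.012, -0.003]]
wrist_force: [0.4, 0.1, -0.6]
gripper_width: 0.352
```

Request:
play_rows(commands=[{"fingers":-0.6,"tx":-0.03,"ty":-0.03,"tz":-0.01,"ax":0,"ay":0,"az":0},{"fingers":-0.6,"tx":-0.08,"ty":-0.06,"tz":-0.025,"ax":0,"ay":0,"az":0},{"fingers":-0.6,"tx":-0.08,"ty":-0.09,"tz":-0.037,"ax":0,"ay":0,"az":0},{"fingers":-0.6,"tx":-0.08,"ty":-0.09,"tz":-0.037,"ax":0,"ay":0,"az":0},{"fingers":-0.6,"tx":-0.08,"ty":-0.09,"tz":-0.037,"ax":0,"ay":0,"az":0}])

```text
time_s: 30.27
tcp_pos: [0.5384, -0.0202, 0.1591]
ee_rot: [[-0.003, -0.999, 0.035], [0.0, 0.035, 0.999], [-1.0, 0.003, 0.0]]
wrist_force: [-1.1, 0.3, -0.7]
gripper_width: 0.728
```

Run:
```python
from h import *
s=state(); p=cap("wrist"); save(p,"w11")
for d in spotter.silhouettes("plate0",p)[:3]: print("plate",d["uv"],round(d["score"],2),*rect(p,d["region"],.034))
```

```text
[ 0.5384 -0.0202  0.1591] 30.2667 [-1.1  0.3 -0.7] w 0.728 j [ 15.1  18.2 -18.3  -0.1 -53.7 -17. ]
plate [319.8, 201.5] 0.95 [535.6 -20.9] [55.2 43.1] -2.1
plate [313.9, 304.1] 0.81 [547.7  97. ] [54.4 18.1] -2.1
```

View pics/w11.png

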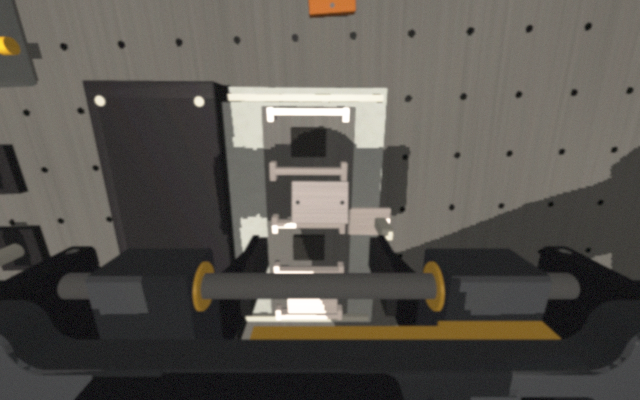

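The plate in nest1 is displaced to the front (px 320,202, at x≈536 where 549 is needed). I'll regrasp it and move it about 13 mm inwards.

Request:
play_rows(commands=[{"fingers":-0.7,"tx":0.05,"ty":0.004,"tz":-0.001,"ax":0,"ay":0,"az":0},{"fingers":-0.7,"tx":0.1,"ty":0.004,"tz":-0.001,"ax":0,"ay":0,"az":0},{"fingers":-0.7,"tx":0.13,"ty":0.004,"tz":-0.001,"ax":0,"ay":0,"az":0},{"fingers":-0.7,"tx":0.145,"ty":0.004,"tz":-0.001,"ax":0,"ay":0,"az":0},{"fingers":-0.7,"tx":0.152,"ty":0.004,"tz":-0.001,"ax":0,"ay":0,"az":0}])

```text
time_s: 30.78
tcp_pos: [0.5329, -0.0206, 0.0429]
ee_rot: [[-0.008, -0.999, 0.033], [-0.002, 0.033, 0.999], [-1.0, 0.008, -0.002]]
wrist_force: [0.4, 0.6, -0.2]
gripper_width: 0.849
```

Request:
play_rows(commands=[{"fingers":1,"tx":0,"ty":0,"tz":0,"ax":0,"ay":0,"az":0},{"fingers":1,"tx":0,"ty":0,"tz":0,"ax":0,"ay":0,"az":0},{"fingers":1,"tx":0,"ty":0,"tz":0,"ax":0,"ay":0,"az":0},{"fingers":1,"tx":0,"ty":0,"tz":0,"ax":0,"ay":0,"az":0},{"fingers":1,"tx":0,"ty":0,"tz":0,"ax":0,"ay":0,"az":0}])

```text
time_s: 31.2
tcp_pos: [0.5371, -0.0203, 0.0471]
ee_rot: [[0.002, -0.999, 0.033], [0.001, 0.033, 0.999], [-1.0, -0.002, 0.001]]
wrist_force: [0.6, 0.6, 0.4]
gripper_width: 0.64
```

Request:
play_rows(commands=[{"fingers":1,"tx":0,"ty":0,"tz":0,"ax":0,"ay":0,"az":0},{"fingers":1,"tx":-0.02,"ty":0,"tz":0,"ax":0,"ay":0,"az":0},{"fingers":1,"tx":-0.05,"ty":0,"tz":0,"ax":0,"ay":0,"az":0},{"fingers":1,"tx":-0.06,"ty":0,"tz":0,"ax":0,"ay":0,"az":0},{"fingers":1,"tx":-0.06,"ty":0,"tz":0,"ax":0,"ay":0,"az":0}])

```text
time_s: 31.62
tcp_pos: [0.538, -0.0202, 0.0932]
ee_rot: [[0.005, -0.999, 0.033], [0.001, 0.033, 0.999], [-1.0, -0.005, 0.001]]
wrist_force: [0.5, -0.2, -0.2]
gripper_width: 0.635
```

Run:
```python
from h import *
s=state(); p=cap("wrist"); save(p,"w12")
for d in spotter.silhouettes("plate0",p)[:3]: print("plate",d["uv"],round(d["score"],2),*rect(p,d["region"],s["tcp_pos"][2]-.011))
go([.5490,-.0205,.05],178.15)
cv2.imwrite("pics/v5.png",cv2.resize(p["image"][100:330,180:460,::-1],None,fx=2,fy=2))
```

```text
[ 0.538  -0.0202  0.0932] 31.6167 [ 0.5 -0.2 -0.2] w 0.635 j [ 15.1  22.6 -23.    0.  -44.1 -17. ]
plate [313.7, 320.6] 0.91 [543.   24.9] [40.9  8.5] -1.6
plate [319.7, 245.2] 0.74 [537.1 -27.2] [55.  35.1] -1.8
t [ 0.0543 -0.0172  0.0006] a [-0.0004  0.0001 -0.    ]
t [ 0.0543 -0.0172  0.0006] a [ 9.996e-01 -1.000e-04 -2.000e-04]
```

View pics/v5.png

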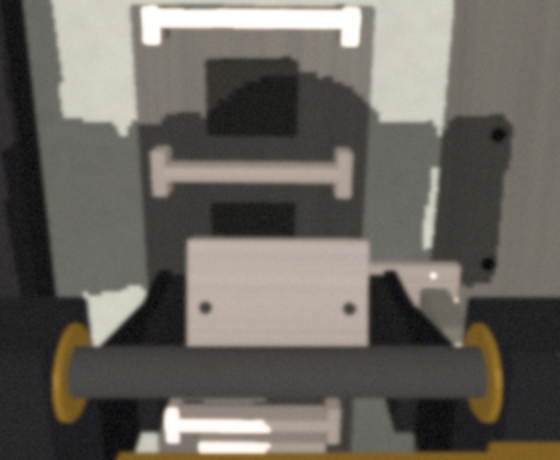

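Request:
play_rows(commands=[{"fingers":1,"tx":0,"ty":-0.016,"tz":0,"ax":0,"ay":0,"az":0},{"fingers":1,"tx":0,"ty":-0.016,"tz":0,"ax":0,"ay":0,"az":0},{"fingers":1,"tx":0.03,"ty":-0.016,"tz":0,"ax":0,"ay":0,"az":0},{"fingers":1,"tx":0.045,"ty":-0.016,"tz":0,"ax":0,"ay":0,"az":0},{"fingers":1,"tx":0.05,"ty":-0.016,"tz":0,"ax":0,"ay":0,"az":0}])

```text
time_s: 32.13
tcp_pos: [0.546, -0.0213, 0.0505]
ee_rot: [[-0.006, -0.999, 0.034], [-0.001, 0.034, 0.999], [-1.0, 0.006, -0.001]]
wrist_force: [-0.4, 0.1, -0.9]
gripper_width: 0.634
```

Request:
play_rows(commands=[{"fingers":1,"tx":0.003,"ty":0,"tz":0,"ax":0,"ay":0,"az":0},{"fingers":1,"tx":0.006,"ty":0,"tz":0,"ax":0,"ay":0,"az":0},{"fingers":1,"tx":0.009,"ty":0,"tz":0,"ax":0,"ay":0,"az":0},{"fingers":1,"tx":0.011,"ty":0,"tz":0,"ax":0,"ay":0,"az":0}])

```text
time_s: 32.47
tcp_pos: [0.5489, -0.0208, 0.046]
ee_rot: [[0.001, -0.999, 0.033], [0.0, 0.033, 0.999], [-1.0, -0.001, 0.0]]
wrist_force: [-1.6, 1.5, 5.0]
gripper_width: 0.633
```

Request:
play_rows(commands=[{"fingers":1,"tx":0.003,"ty":0.001,"tz":0,"ax":0,"ay":0,"az":0},{"fingers":1,"tx":0.005,"ty":0.002,"tz":0,"ax":0,"ay":0,"az":0},{"fingers":1,"tx":0.007,"ty":0.003,"tz":0,"ax":0,"ay":0,"az":0},{"fingers":1,"tx":0.009,"ty":0.004,"tz":0,"ax":0,"ay":0,"az":0}])

```text
time_s: 32.8
tcp_pos: [0.5492, -0.0197, 0.0424]
ee_rot: [[0.009, -0.999, 0.031], [0.001, 0.031, 1.0], [-1.0, -0.009, 0.002]]
wrist_force: [-1.3, 3.5, 16.3]
gripper_width: 0.638
```

Request:
play_rows(commands=[{"fingers":1,"tx":-0.005,"ty":-0.002,"tz":0,"ax":0,"ay":0,"az":0},{"fingers":-0.6,"tx":-0.005,"ty":-0.002,"tz":0,"ax":0,"ay":0,"az":0},{"fingers":-0.6,"tx":-0.005,"ty":-0.002,"tz":0,"ax":0,"ay":0,"az":0},{"fingers":-0.6,"tx":-0.005,"ty":-0.002,"tz":0,"ax":0,"ay":0,"az":0},{"fingers":-0.6,"tx":-0.03,"ty":-0.002,"tz":0,"ax":0,"ay":0,"az":0}])

```text
time_s: 33.22
tcp_pos: [0.5439, -0.0215, 0.0577]
ee_rot: [[-0.009, -0.999, 0.034], [-0.001, 0.034, 0.999], [-1.0, 0.009, -0.002]]
wrist_force: [-0.2, 0.3, 0.1]
gripper_width: 0.783
```

Request:
play_rows(commands=[{"fingers":1,"tx":-0.04,"ty":0,"tz":0,"ax":0,"ay":0,"az":0},{"fingers":1,"tx":-0.04,"ty":0,"tz":0,"ax":0,"ay":0,"az":0},{"fingers":1,"tx":-0.04,"ty":0,"tz":0,"ax":0,"ay":0,"az":0},{"fingers":1,"tx":-0.04,"ty":0,"tz":0,"ax":0,"ay":0,"az":0},{"fingers":1,"tx":-0.04,"ty":0,"tz":0,"ax":0,"ay":0,"az":0}])

```text
time_s: 33.63
tcp_pos: [0.546, -0.0211, 0.0899]
ee_rot: [[-0.002, -0.999, 0.033], [-0.0, 0.033, 0.999], [-1.0, 0.002, -0.0]]
wrist_force: [0.1, -0.4, 0.2]
gripper_width: 0.508
```

Request:
play_rows(commands=[{"fingers":1,"tx":0,"ty":0,"tz":0,"ax":0,"ay":0,"az":0},{"fingers":1,"tx":0,"ty":0,"tz":0,"ax":0,"ay":0,"az":0},{"fingers":1,"tx":0,"ty":0,"tz":0,"ax":0,"ay":0,"az":0},{"fingers":1,"tx":0,"ty":0,"tz":0,"ax":0,"ay":0,"az":0},{"fingers":1,"tx":0,"ty":0,"tz":0,"ax":0,"ay":0,"az":0}])

```text
time_s: 34.05
tcp_pos: [0.5469, -0.0208, 0.0908]
ee_rot: [[-0.0, -0.999, 0.033], [-0.0, 0.033, 0.999], [-1.0, 0.0, -0.0]]
wrist_force: [0.7, -0.3, -0.2]
gripper_width: 0.127
```

Run:
```python
from h import *
s=state(); p=cap("wrist"); save(p,"w13")
for d in spotter.silhouettes("plate0",p)[:3]: print("plate",d["uv"],round(d["score"],2),*rect(p,d["region"],.028))
go([.5480,-.0205,.05],178.15)
```

```text
[ 0.5469 -0.0208  0.0908] 34.05 [ 0.7 -0.3 -0.2] w 0.127 j [ 14.8  23.7 -21.6  -0.  -44.7 -16.7]
plate [314.6, 222.7] 0.95 [547.8 -20.9] [56.5 44. ] -1.9
plate [317.7, 319.8] 0.9 [549.1  67.4] [38.3  9.3] -1.9
t [ 0.0546 -0.0014  0.0005] a [-0.0002 -0.     -0.    ]
t [ 0.0546 -0.0014  0.0005] a [ 9.998e-01 -1.000e-04  0.000e+00]
```

Request:
play_rows(commands=[{"fingers":1,"tx":0.03,"ty":-0.001,"tz":0,"ax":0,"ay":0,"az":0},{"fingers":1,"tx":0.048,"ty":-0.001,"tz":0,"ax":0,"ay":0,"az":0},{"fingers":1,"tx":0.054,"ty":-0.001,"tz":0,"ax":0,"ay":0,"az":0},{"fingers":1,"tx":0.058,"ty":0,"tz":0,"ax":0,"ay":0,"az":0},{"fingers":1,"tx":0.062,"ty":0.002,"tz":0,"ax":0,"ay":0,"az":0}])

```text
time_s: 34.57
tcp_pos: [0.5476, -0.021, 0.0471]
ee_rot: [[0.004, -1.0, 0.03], [-0.001, 0.03, 1.0], [-1.0, -0.004, -0.001]]
wrist_force: [-3.3, -1.7, 24.6]
gripper_width: 0.006
```

Request:
play_rows(commands=[{"fingers":1,"tx":0.001,"ty":0.001,"tz":0,"ax":0,"ay":0,"az":0},{"fingers":1,"tx":0.001,"ty":0.001,"tz":0,"ax":0,"ay":0,"az":0}])

```text
time_s: 34.73
tcp_pos: [0.5477, -0.021, 0.0473]
ee_rot: [[0.007, -1.0, 0.031], [-0.001, 0.031, 1.0], [-1.0, -0.007, -0.0]]
wrist_force: [0.5, -4.0, 11.1]
gripper_width: 0.006
```

Request:
play_rows(commands=[{"fingers":1,"tx":-0.02,"ty":0,"tz":0,"ax":0,"ay":0,"az":0},{"fingers":1,"tx":-0.06,"ty":0,"tz":0,"ax":0,"ay":0,"az":0},{"fingers":-0.8,"tx":-0.11,"ty":0,"tz":0,"ax":0,"ay":0,"az":0},{"fingers":-0.8,"tx":-0.16,"ty":0,"tz":0,"ax":0,"ay":0,"az":0},{"fingers":-0.8,"tx":-0.178,"ty":0,"tz":0,"ax":0,"ay":0,"az":0}])

```text
time_s: 35.15
tcp_pos: [0.5478, -0.0206, 0.1842]
ee_rot: [[0.012, -0.999, 0.031], [0.001, 0.031, 1.0], [-1.0, -0.012, 0.001]]
wrist_force: [1.1, -0.8, -0.2]
gripper_width: 0.151
```

Request:
play_rows(commands=[{"fingers":-0.8,"tx":0,"ty":0.002,"tz":-0.05,"ax":0,"ay":0,"az":0},{"fingers":-0.8,"tx":0,"ty":0.005,"tz":-0.1,"ax":0,"ay":0,"az":0},{"fingers":-0.8,"tx":0,"ty":0.008,"tz":-0.15,"ax":0,"ay":0,"az":0},{"fingers":-0.8,"tx":0,"ty":0.01,"tz":-0.2,"ax":0,"ay":0,"az":0},{"fingers":-0.8,"tx":0,"ty":0.01,"tz":-0.2125,"ax":0,"ay":0,"az":0}])

```text
time_s: 35.57
tcp_pos: [0.5314, -0.1836, 0.1783]
ee_rot: [[0.001, -0.999, 0.037], [-0.001, 0.037, 0.999], [-1.0, -0.001, -0.001]]
wrist_force: [1.0, 0.5, 1.0]
gripper_width: 0.531
```

Request:
play_rows(commands=[{"fingers":-0.8,"tx":0,"ty":0.002,"tz":-0.05,"ax":0.1577,"ay":0,"az":0},{"fingers":-0.8,"tx":0,"ty":0.005,"tz":-0.1,"ax":0.1577,"ay":0,"az":0},{"fingers":-0.8,"tx":0,"ty":0.008,"tz":-0.15,"ax":0.1577,"ay":0,"az":0},{"fingers":-0.8,"tx":0,"ty":0.01,"tz":-0.2,"ax":0.1577,"ay":0,"az":0},{"fingers":-0.8,"tx":0,"ty":0.01,"tz":-0.2125,"ax":0.1577,"ay":0,"az":0}])

```text
time_s: 35.98
tcp_pos: [0.5188, -0.3431, 0.1778]
ee_rot: [[0.001, -0.86, 0.511], [-0.002, 0.511, 0.86], [-1.0, -0.002, -0.001]]
wrist_force: [0.8, 0.4, -0.2]
gripper_width: 0.866
```

Request:
play_rows(commands=[{"fingers":-0.8,"tx":0,"ty":0,"tz":0,"ax":0.1577,"ay":0,"az":0},{"fingers":-0.8,"tx":0,"ty":0,"tz":0,"ax":0.1577,"ay":0,"az":0},{"fingers":-0.8,"tx":0,"ty":0,"tz":0,"ax":0.1577,"ay":0,"az":0},{"fingers":-0.8,"tx":0,"ty":0,"tz":0,"ax":0.1577,"ay":0,"az":0},{"fingers":-0.8,"tx":0,"ty":0,"tz":0,"ax":0.1577,"ay":0,"az":0}])

```text
time_s: 36.4
tcp_pos: [0.5195, -0.3384, 0.1778]
ee_rot: [[0.001, -0.519, 0.854], [-0.0, 0.854, 0.519], [-1.0, -0.001, 0.0]]
wrist_force: [0.1, -0.7, 0.0]
gripper_width: 0.903
```

Request:
play_rows(commands=[{"fingers":-0.8,"tx":0,"ty":0,"tz":0,"ax":0.1577,"ay":0,"az":0},{"fingers":-0.8,"tx":0,"ty":0,"tz":0,"ax":0.1577,"ay":0,"az":0},{"fingers":-0.8,"tx":0,"ty":0,"tz":0,"ax":0.1577,"ay":0,"az":0},{"fingers":-0.8,"tx":0,"ty":0,"tz":0,"ax":0.1577,"ay":0,"az":0},{"fingers":-0.8,"tx":0,"ty":0,"tz":0,"ax":0.1577,"ay":0,"az":0}])

```text
time_s: 36.82
tcp_pos: [0.5195, -0.3384, 0.1777]
ee_rot: [[0.001, -0.054, 0.999], [-0.0, 0.999, 0.054], [-1.0, -0.0, 0.001]]
wrist_force: [0.4, -0.0, -0.9]
gripper_width: 0.901
```

Run:
```python
from h import *
state();save(plate(),"w14")
```

```text
[ 0.5195 -0.3384  0.1777] 36.8167 [ 0.4 -0.  -0.9] w 0.901 j [-18.1  24.4  -5.5  -0.  -60.1 -68.8]
plate [424. 195.] 0.83 [ 518.8 -219.5] [58.1 43.5] -88.2 [92 54 26]
plate [328.   5.] 0.82 [ 339.3 -343.4] [34.8 13.9] -86.9 [217  37  23]
plate [598. 234.] 0.58 [554.   -3.9] [61.8 53.1] -3.0 [237 233 228]
plate [318. 194.] 0.56 [ 521.2 -339.9] [55.6 42.1] -86.9 [168 155 146]
t [ 0.2075 -0.0019  0.0021] a [0.0011 0.0001 0.0001]
t [ 0.2075 -0.0019  0.0021] a [-9.989e-01 -1.000e-04  2.000e-04]
```

Request:
play_rows(commands=[{"fingers":-0.8,"tx":0.05,"ty":-0.002,"tz":0.002,"ax":0,"ay":0,"az":0},{"fingers":-0.8,"tx":0.1,"ty":-0.002,"tz":0.002,"ax":0,"ay":0,"az":0},{"fingers":-0.8,"tx":0.15,"ty":-0.002,"tz":0.002,"ax":0,"ay":0,"az":0},{"fingers":-0.8,"tx":0.18,"ty":-0.002,"tz":0.002,"ax":0,"ay":0,"az":0},{"fingers":-0.8,"tx":0.195,"ty":-0.002,"tz":0.002,"ax":0,"ay":0,"az":0}])

```text
time_s: 37.33
tcp_pos: [0.5187, -0.3392, 0.0273]
ee_rot: [[-0.006, -0.055, 0.998], [0.003, 0.998, 0.055], [-1.0, 0.003, -0.006]]
wrist_force: [-0.5, -0.7, -0.5]
gripper_width: 0.905
```

Request:
play_rows(commands=[{"fingers":-0.4,"tx":0.006,"ty":0,"tz":0,"ax":0,"ay":0,"az":0},{"fingers":0,"tx":0.0125,"ty":0,"tz":0,"ax":0,"ay":0,"az":0},{"fingers":1,"tx":0.0125,"ty":0,"tz":0,"ax":0,"ay":0,"az":0},{"fingers":1,"tx":0.0125,"ty":0,"tz":0,"ax":0,"ay":0,"az":0},{"fingers":1,"tx":0.0125,"ty":0,"tz":0,"ax":0,"ay":0,"az":0}])

```text
time_s: 37.75
tcp_pos: [0.5219, -0.3406, 0.0233]
ee_rot: [[0.003, -0.052, 0.999], [-0.001, 0.999, 0.052], [-1.0, -0.001, 0.003]]
wrist_force: [0.3, -1.3, -0.0]
gripper_width: 0.636
```

Request:
play_rows(commands=[{"fingers":1,"tx":0,"ty":0,"tz":0,"ax":0,"ay":0,"az":0},{"fingers":1,"tx":0,"ty":0,"tz":0,"ax":0,"ay":0,"az":0},{"fingers":1,"tx":0,"ty":0,"tz":0,"ax":0,"ay":0,"az":0}])

```text
time_s: 38.0
tcp_pos: [0.5219, -0.3406, 0.0233]
ee_rot: [[0.003, -0.052, 0.999], [-0.001, 0.999, 0.052], [-1.0, -0.001, 0.003]]
wrist_force: [-0.2, 0.8, 5.8]
gripper_width: 0.636
```

Request:
play_rows(commands=[{"fingers":1,"tx":-0.03,"ty":0,"tz":0,"ax":0,"ay":0,"az":0},{"fingers":1,"tx":-0.07,"ty":0,"tz":0,"ax":0,"ay":0,"az":0},{"fingers":1,"tx":-0.11,"ty":0,"tz":0,"ax":0,"ay":0,"az":0},{"fingers":1,"tx":-0.133,"ty":0,"tz":0,"ax":0,"ay":0,"az":0},{"fingers":1,"tx":-0.133,"ty":0,"tz":0,"ax":0,"ay":0,"az":0}])

```text
time_s: 38.42
tcp_pos: [0.5231, -0.3414, 0.1263]
ee_rot: [[0.008, -0.052, 0.999], [-0.004, 0.999, 0.052], [-1.0, -0.004, 0.008]]
wrist_force: [0.3, -0.8, -0.4]
gripper_width: 0.64
```

Run:
```python
from h import *
state(); go([.5462,-.0768,.122],178.15)
```

```text
[ 0.5231 -0.3414  0.1263] 38.4167 [ 0.3 -0.8 -0.4] w 0.64 j [-18.3  27.4  -8.7   0.1 -53.4 -68.8]
t [0.0046 0.3507 0.0492] a [-0.473  0.001  0.003]
t [0.0046 0.3507 0.0492] a [ 0.527  0.003 -0.001]
```

Request:
play_rows(commands=[{"fingers":1,"tx":0,"ty":0.045,"tz":0.006,"ax":0,"ay":0,"az":0},{"fingers":1,"tx":0,"ty":0.09,"tz":0.012,"ax":0,"ay":0,"az":0},{"fingers":1,"tx":0,"ty":0.135,"tz":0.018,"ax":0,"ay":0,"az":0},{"fingers":1,"tx":0,"ty":0.1755,"tz":0.025,"ax":0,"ay":0,"az":0},{"fingers":1,"tx":0,"ty":0.1755,"tz":0.025,"ax":0,"ay":0,"az":0}])

```text
time_s: 38.83
tcp_pos: [0.5322, -0.2036, 0.1204]
ee_rot: [[-0.002, -0.056, 0.998], [0.001, 0.998, 0.056], [-1.0, 0.002, -0.002]]
wrist_force: [-0.3, -1.0, -1.3]
gripper_width: 0.635
```

Request:
play_rows(commands=[{"fingers":1,"tx":0,"ty":0.045,"tz":0.006,"ax":-0.1577,"ay":0,"az":0},{"fingers":1,"tx":0,"ty":0.09,"tz":0.012,"ax":-0.1577,"ay":0,"az":0},{"fingers":1,"tx":0,"ty":0.135,"tz":0.018,"ax":-0.1577,"ay":0,"az":0},{"fingers":1,"tx":0,"ty":0.1755,"tz":0.025,"ax":-0.1577,"ay":0,"az":0},{"fingers":1,"tx":0,"ty":0.1755,"tz":0.025,"ax":-0.1577,"ay":0,"az":0}])

```text
time_s: 39.25
tcp_pos: [0.5449, -0.0717, 0.1207]
ee_rot: [[-0.001, -0.527, 0.85], [0.001, 0.85, 0.527], [-1.0, 0.001, -0.0]]
wrist_force: [-0.9, 0.5, -0.2]
gripper_width: 0.64
```

Request:
play_rows(commands=[{"fingers":1,"tx":0,"ty":0,"tz":0,"ax":-0.1577,"ay":0,"az":0},{"fingers":1,"tx":0,"ty":0,"tz":0,"ax":-0.1577,"ay":0,"az":0},{"fingers":1,"tx":0,"ty":0,"tz":0,"ax":-0.1577,"ay":0,"az":0},{"fingers":1,"tx":0,"ty":0,"tz":0,"ax":-0.1577,"ay":0,"az":0},{"fingers":1,"tx":0,"ty":0,"tz":0,"ax":-0.1577,"ay":0,"az":0}])

```text
time_s: 39.67
tcp_pos: [0.544, -0.076, 0.1205]
ee_rot: [[-0.002, -0.864, 0.503], [-0.0, 0.503, 0.864], [-1.0, 0.002, -0.001]]
wrist_force: [-0.2, -0.3, -1.5]
gripper_width: 0.637
```

Request:
play_rows(commands=[{"fingers":1,"tx":0,"ty":0,"tz":0,"ax":-0.1577,"ay":0,"az":0},{"fingers":1,"tx":0,"ty":0,"tz":0,"ax":-0.1577,"ay":0,"az":0},{"fingers":1,"tx":0,"ty":0,"tz":0,"ax":-0.1577,"ay":0,"az":0},{"fingers":1,"tx":0,"ty":0,"tz":0,"ax":-0.1577,"ay":0,"az":0},{"fingers":1,"tx":0,"ty":0,"tz":0,"ax":-0.1577,"ay":0,"az":0}])

```text
time_s: 40.08
tcp_pos: [0.5442, -0.0759, 0.1207]
ee_rot: [[-0.001, -0.999, 0.035], [-0.0, 0.035, 0.999], [-1.0, 0.001, -0.0]]
wrist_force: [0.6, -0.2, -0.3]
gripper_width: 0.636
```

Run:
```python
from h import *
s=state(); p=cap("wrist"); save(p,"w15")
for d in spotter.silhouettes("plate0",p)[:3]: print("plate",d["uv"],round(d["score"],2),*rect(p,d["region"],s["tcp_pos"][2]-.0135))
go([.5462,-.0768,.05],178.15)
cv2.imwrite("pics/v6.png",cv2.resize(p["image"][60:330,140:500,::-1],None,fx=2,fy=2))
```

```text
[ 0.5442 -0.0759  0.1207] 40.0833 [ 0.6 -0.2 -0.3] w 0.636 j [  9.   21.6 -19.5  -0.  -49.  -10.9]
plate [339.9, 35.2] 0.93 [ 527.7 -193. ] [33.6 26.1] -89.1
plate [320.3, 248.7] 0.61 [542.8 -81.7] [55.6 34.3] -2.0
t [ 0.0946 -0.0027 -0.0012] a [-0.002  -0.     -0.0003]
t [ 0.0946 -0.0027 -0.0012] a [ 9.98e-01 -5.00e-04  0.00e+00]
```

View pics/v6.png

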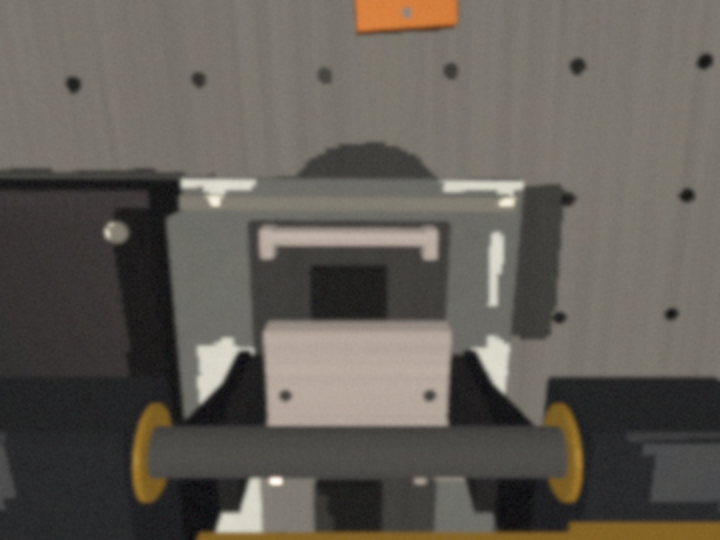

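Request:
play_rows(commands=[{"fingers":1,"tx":0.05,"ty":-0.0037,"tz":-0.0012,"ax":0,"ay":0,"az":0},{"fingers":1,"tx":0.082,"ty":-0.0037,"tz":-0.0012,"ax":0,"ay":0,"az":0},{"fingers":1,"tx":0.09,"ty":-0.0037,"tz":-0.0012,"ax":0,"ay":0,"az":0},{"fingers":1,"tx":0.094,"ty":-0.0037,"tz":-0.0012,"ax":0,"ay":0,"az":0},{"fingers":1,"tx":0.097,"ty":-0.0037,"tz":-0.0012,"ax":0,"ay":0,"az":0}])

```text
time_s: 40.6
tcp_pos: [0.548, -0.0765, 0.049]
ee_rot: [[0.001, -0.999, 0.034], [-0.0, 0.034, 0.999], [-1.0, -0.001, -0.0]]
wrist_force: [0.2, -0.2, -0.2]
gripper_width: 0.636
```

Request:
play_rows(commands=[{"fingers":1,"tx":0.003,"ty":0,"tz":0,"ax":0,"ay":0,"az":0},{"fingers":1,"tx":0.006,"ty":0.001,"tz":0,"ax":0,"ay":0,"az":0},{"fingers":1,"tx":0.009,"ty":0.002,"tz":0,"ax":0,"ay":0,"az":0},{"fingers":1,"tx":0.012,"ty":0.003,"tz":0,"ax":0,"ay":0,"az":0},{"fingers":1,"tx":0.014,"ty":0.004,"tz":0,"ax":0,"ay":0,"az":0}])

```text
time_s: 41.02
tcp_pos: [0.5477, -0.0763, 0.041]
ee_rot: [[0.007, -0.999, 0.031], [-0.0, 0.031, 1.0], [-1.0, -0.007, -0.0]]
wrist_force: [0.4, 0.2, 21.0]
gripper_width: 0.632
```

Request:
play_rows(commands=[{"fingers":1,"tx":-0.005,"ty":-0.003,"tz":0,"ax":0,"ay":0,"az":0},{"fingers":-0.6,"tx":-0.005,"ty":-0.003,"tz":0,"ax":0,"ay":0,"az":0},{"fingers":-0.6,"tx":-0.005,"ty":-0.003,"tz":0,"ax":0,"ay":0,"az":0},{"fingers":-0.6,"tx":-0.005,"ty":-0.003,"tz":0,"ax":0,"ay":0,"az":0},{"fingers":-0.6,"tx":-0.03,"ty":-0.003,"tz":0,"ax":0,"ay":0,"az":0}])

```text
time_s: 41.43
tcp_pos: [0.5431, -0.0766, 0.057]
ee_rot: [[-0.01, -0.999, 0.034], [-0.0, 0.034, 0.999], [-1.0, 0.01, -0.001]]
wrist_force: [0.8, 0.0, -0.6]
gripper_width: 0.782
```

Request:
play_rows(commands=[{"fingers":1,"tx":-0.04,"ty":0,"tz":0,"ax":0,"ay":0,"az":0},{"fingers":1,"tx":-0.04,"ty":0,"tz":0,"ax":0,"ay":0,"az":0},{"fingers":1,"tx":-0.04,"ty":0,"tz":0,"ax":0,"ay":0,"az":0},{"fingers":1,"tx":-0.04,"ty":0,"tz":0,"ax":0,"ay":0,"az":0},{"fingers":1,"tx":-0.04,"ty":0,"tz":0,"ax":0,"ay":0,"az":0}])

```text
time_s: 41.85
tcp_pos: [0.5456, -0.0764, 0.0894]
ee_rot: [[-0.003, -0.999, 0.033], [-0.0, 0.033, 0.999], [-1.0, 0.003, -0.0]]
wrist_force: [0.1, 0.4, 0.0]
gripper_width: 0.506
```

Request:
play_rows(commands=[{"fingers":1,"tx":0,"ty":0,"tz":0,"ax":0,"ay":0,"az":0},{"fingers":1,"tx":0,"ty":0,"tz":0,"ax":0,"ay":0,"az":0},{"fingers":1,"tx":0,"ty":0,"tz":0,"ax":0,"ay":0,"az":0},{"fingers":1,"tx":0,"ty":0,"tz":0,"ax":0,"ay":0,"az":0},{"fingers":1,"tx":0,"ty":0,"tz":0,"ax":0,"ay":0,"az":0}])

```text
time_s: 42.27
tcp_pos: [0.5466, -0.0764, 0.0904]
ee_rot: [[-0.0, -0.999, 0.033], [-0.0, 0.033, 0.999], [-1.0, 0.0, -0.0]]
wrist_force: [0.2, 0.7, -0.1]
gripper_width: 0.124
```

Run:
```python
from h import *
s=state(); p=cap("wrist"); save(p,"w16")
for d in spotter.silhouettes("plate0",p)[:3]: print("plate",d["uv"],round(d["score"],2),*rect(p,d["region"],.028))
go([.5465,-.0768,.05],178.15)
```

```text
[ 0.5466 -0.0764  0.0904] 42.2667 [ 0.2  0.7 -0.1] w 0.124 j [  8.9  24.1 -21.   -0.  -45.  -10.8]
plate [319.9, 220.7] 0.75 [546.  -76.5] [56.3 45.6] -2.4
plate [318.0, 301.5] 0.74 [547.6 -22.5] [46.5 18.7] 88.1
plate [351.0, 33.6] 0.67 [ 521.7 -206.8] [41.2 38.8] -88.4
t [ 0.0541  0.0002 -0.0006] a [-0.0002 -0.     -0.    ]
t [ 0.0541  0.0002 -0.0006] a [ 9.998e-01 -1.000e-04  0.000e+00]
```

Request:
play_rows(commands=[{"fingers":1,"tx":0.03,"ty":0,"tz":0,"ax":0,"ay":0,"az":0},{"fingers":1,"tx":0.048,"ty":0,"tz":0,"ax":0,"ay":0,"az":0},{"fingers":1,"tx":0.054,"ty":0,"tz":0,"ax":0,"ay":0,"az":0},{"fingers":1,"tx":0.058,"ty":0.001,"tz":0,"ax":0,"ay":0,"az":0},{"fingers":1,"tx":0.061,"ty":0.003,"tz":0,"ax":0,"ay":0,"az":0}])

```text
time_s: 42.78
tcp_pos: [0.5464, -0.0765, 0.0472]
ee_rot: [[0.003, -1.0, 0.031], [-0.001, 0.031, 1.0], [-1.0, -0.003, -0.001]]
wrist_force: [-3.2, -0.0, 19.9]
gripper_width: 0.008
```

Request:
play_rows(commands=[{"fingers":1,"tx":0.001,"ty":0.001,"tz":0,"ax":0,"ay":0,"az":0},{"fingers":1,"tx":0.001,"ty":0.001,"tz":0,"ax":0,"ay":0,"az":0}])

```text
time_s: 42.95
tcp_pos: [0.5463, -0.0765, 0.0473]
ee_rot: [[0.006, -1.0, 0.031], [-0.001, 0.031, 1.0], [-1.0, -0.006, -0.001]]
wrist_force: [-0.8, -0.9, 10.2]
gripper_width: 0.006
```

Request:
play_rows(commands=[{"fingers":1,"tx":-0.03,"ty":0,"tz":0,"ax":0,"ay":0,"az":0},{"fingers":1,"tx":-0.08,"ty":0,"tz":0,"ax":0,"ay":0,"az":0},{"fingers":1,"tx":-0.13,"ty":0.02,"tz":0.04,"ax":0,"ay":0,"az":0},{"fingers":1,"tx":-0.17,"ty":0.05,"tz":0.08,"ax":0,"ay":0,"az":0},{"fingers":1,"tx":-0.2,"ty":0.08,"tz":0.11,"ax":0,"ay":0,"az":0}])

```text
time_s: 43.37
tcp_pos: [0.4935, 0.0016, 0.1896]
ee_rot: [[0.004, -0.999, 0.034], [0.001, 0.034, 0.999], [-1.0, -0.004, 0.001]]
wrist_force: [0.5, 1.3, 0.8]
gripper_width: 0.003
```

Run:
```python
from h import *
s=state()
p=cap("side"); save(p,"s2"); cv2.imwrite("pics/v7.png",cv2.resize(p["image"][140:260,220:420,::-1],None,fx=4,fy=4,interpolation=cv2.INTER_CUBIC))
go([.475,.010,.088],178.15)
```

```text
[0.4935 0.0016 0.1896] 43.3667 [0.5 1.3 0.8] w 0.003 j [ 19.1  11.9 -22.2   0.  -55.7 -21.1]
t [0.1416 0.0243 0.0063] a [0.0007 0.0011 0.0032]
t [0.1416 0.0243 0.0063] a [-0.9993 -0.005   0.0017]
```

View pics/v7.png

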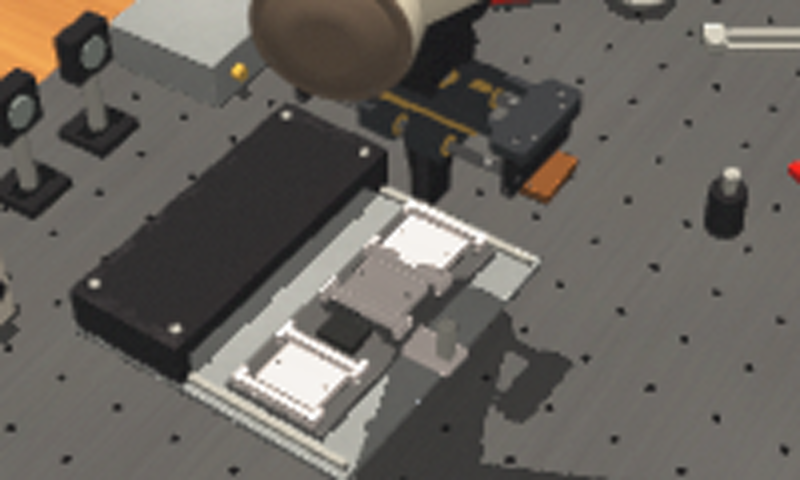

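All three plates look level and flush, and each closed-finger press stopped with the tips at z≈28.2 mm. Next I push the carriage home with closed fingers on the handle's front face.

Request:
play_rows(commands=[{"fingers":1,"tx":0,"ty":0.04,"tz":0.0075,"ax":0,"ay":0,"az":0},{"fingers":1,"tx":0,"ty":0.078,"tz":0.0075,"ax":0,"ay":0,"az":0},{"fingers":1,"tx":0.04,"ty":0.078,"tz":0.0075,"ax":0,"ay":0,"az":0},{"fingers":1,"tx":0.08,"ty":0.078,"tz":0.0075,"ax":0,"ay":0,"az":0},{"fingers":1,"tx":0.12,"ty":0.078,"tz":0.0075,"ax":0,"ay":0,"az":0}])

```text
time_s: 43.83
tcp_pos: [0.4351, 0.0089, 0.0979]
ee_rot: [[0.005, -0.999, 0.032], [0.002, 0.032, 0.999], [-1.0, -0.005, 0.002]]
wrist_force: [0.9, 0.6, -0.7]
gripper_width: 0.004
```

Request:
play_rows(commands=[{"fingers":1,"tx":0.04,"ty":0,"tz":0,"ax":0,"ay":0,"az":0},{"fingers":1,"tx":0.07,"ty":0,"tz":0,"ax":0,"ay":0,"az":0},{"fingers":1,"tx":0.078,"ty":0,"tz":0,"ax":0,"ay":0,"az":0},{"fingers":1,"tx":0.078,"ty":0,"tz":0,"ax":0,"ay":0,"az":0},{"fingers":1,"tx":0.078,"ty":0,"tz":0,"ax":0,"ay":0,"az":0}])

```text
time_s: 44.25
tcp_pos: [0.4354, 0.0086, 0.0393]
ee_rot: [[0.001, -0.999, 0.032], [0.0, 0.032, 0.999], [-1.0, -0.001, 0.0]]
wrist_force: [0.1, 0.4, 0.4]
gripper_width: 0.007
```

Run:
```python
from h import *
s=state(); go([.52,.0088,.042],178.15);go([.5775,.007,.042],178.15)
```

```text
[0.4354 0.0086 0.0393] 44.25 [0.1 0.4 0.4] w 0.007 j [ 22.7  20.  -39.9   0.  -30.  -24.6]
t [-0.0034 -0.1128  0.0039] a [0.     0.0001 0.0005]
t [-0.0034 -0.1128  0.0039] a [-1.e+00 -7.e-04  2.e-04]
t [-0.0033 -0.1895  0.0039] a [0.     0.0001 0.0005]
t [-0.0033 -0.1895  0.0039] a [-1.e+00 -7.e-04  2.e-04]
```

Request:
play_rows(commands=[{"fingers":1,"tx":-0.003,"ty":-0.015,"tz":0.003,"ax":0,"ay":0,"az":0},{"fingers":1,"tx":-0.003,"ty":-0.03,"tz":0.003,"ax":0,"ay":0,"az":0},{"fingers":1,"tx":-0.003,"ty":-0.05,"tz":0.003,"ax":0,"ay":0,"az":0},{"fingers":1,"tx":-0.003,"ty":-0.07,"tz":0.003,"ax":0,"ay":0,"az":0},{"fingers":1,"tx":-0.003,"ty":-0.085,"tz":0.003,"ax":0,"ay":0,"az":0}])

```text
time_s: 44.67
tcp_pos: [0.499, 0.0085, 0.0428]
ee_rot: [[0.001, -0.999, 0.033], [0.0, 0.033, 0.999], [-1.0, -0.001, 0.001]]
wrist_force: [-3.2, 0.5, 1.7]
gripper_width: 0.009
```

Request:
play_rows(commands=[{"fingers":1,"tx":0,"ty":-0.02,"tz":0,"ax":0,"ay":0,"az":0},{"fingers":1,"tx":0,"ty":-0.04,"tz":0,"ax":0,"ay":0,"az":0},{"fingers":1,"tx":0,"ty":-0.06,"tz":0,"ax":0,"ay":0,"az":0},{"fingers":1,"tx":0,"ty":-0.075,"tz":0,"ax":0,"ay":0,"az":0},{"fingers":1,"tx":0,"ty":-0.085,"tz":0,"ax":0,"ay":0,"az":0}])

```text
time_s: 45.08
tcp_pos: [0.5627, 0.0061, 0.0427]
ee_rot: [[0.001, -0.999, 0.033], [0.0, 0.033, 0.999], [-1.0, -0.001, 0.0]]
wrist_force: [-2.9, -1.7, 2.7]
gripper_width: 0.004
```

Request:
play_rows(commands=[{"fingers":1,"tx":0,"ty":-0.006,"tz":0,"ax":0,"ay":0,"az":0},{"fingers":1,"tx":0,"ty":-0.012,"tz":0,"ax":0,"ay":0,"az":0},{"fingers":1,"tx":0,"ty":-0.018,"tz":0,"ax":0,"ay":0,"az":0},{"fingers":1,"tx":0,"ty":-0.018,"tz":0,"ax":0,"ay":0,"az":0}])

```text
time_s: 45.42
tcp_pos: [0.5767, 0.0062, 0.0414]
ee_rot: [[0.003, -0.999, 0.033], [0.001, 0.033, 0.999], [-1.0, -0.003, 0.001]]
wrist_force: [0.5, 0.2, 0.8]
gripper_width: 0.002
```

Request:
play_rows(commands=[{"fingers":1,"tx":0,"ty":-0.004,"tz":0,"ax":0,"ay":0,"az":0},{"fingers":1,"tx":0,"ty":-0.008,"tz":0,"ax":0,"ay":0,"az":0},{"fingers":1,"tx":0,"ty":-0.01,"tz":0,"ax":0,"ay":0,"az":0},{"fingers":1,"tx":0,"ty":-0.01,"tz":0,"ax":0,"ay":0,"az":0}])

```text
time_s: 45.75
tcp_pos: [0.5811, 0.0059, 0.0407]
ee_rot: [[-0.004, -0.999, 0.033], [-0.0, 0.033, 0.999], [-1.0, 0.004, -0.001]]
wrist_force: [-6.9, 2.6, 6.6]
gripper_width: 0.004
```

Request:
play_rows(commands=[{"fingers":1,"tx":0,"ty":-0.004,"tz":0,"ax":0,"ay":0,"az":0},{"fingers":1,"tx":0,"ty":-0.007,"tz":0,"ax":0,"ay":0,"az":0},{"fingers":1,"tx":0,"ty":-0.007,"tz":0,"ax":0,"ay":0,"az":0},{"fingers":1,"tx":0,"ty":-0.007,"tz":0,"ax":0,"ay":0,"az":0}])

```text
time_s: 46.08
tcp_pos: [0.5813, 0.0057, 0.0404]
ee_rot: [[-0.015, -0.999, 0.034], [-0.001, 0.034, 0.999], [-1.0, 0.015, -0.002]]
wrist_force: [-17.4, 5.9, 15.2]
gripper_width: 0.005
```

Request:
play_rows(commands=[{"fingers":1,"tx":0,"ty":0.03,"tz":0,"ax":0,"ay":0,"az":0},{"fingers":1,"tx":0,"ty":0.06,"tz":0,"ax":0,"ay":0,"az":0},{"fingers":1,"tx":-0.05,"ty":0.08,"tz":0,"ax":0,"ay":0,"az":0},{"fingers":1,"tx":-0.1,"ty":0.1,"tz":0,"ax":0,"ay":0,"az":0},{"fingers":1,"tx":-0.15,"ty":0.1,"tz":0,"ax":0,"ay":0,"az":0}])

```text
time_s: 46.5
tcp_pos: [0.5107, 0.008, 0.1538]
ee_rot: [[-0.002, -0.999, 0.032], [-0.0, 0.032, 0.999], [-1.0, 0.002, -0.0]]
wrist_force: [0.1, -0.1, 0.1]
gripper_width: 0.009
```

Request:
play_rows(commands=[{"fingers":1,"tx":-0.05,"ty":0.03,"tz":-0.05,"ax":0,"ay":0,"az":0},{"fingers":1,"tx":-0.1,"ty":0.03,"tz":-0.1,"ax":0,"ay":0,"az":0},{"fingers":1,"tx":-0.15,"ty":0.03,"tz":-0.15,"ax":0,"ay":0,"az":0},{"fingers":1,"tx":-0.15,"ty":0.03,"tz":-0.2,"ax":0,"ay":0,"az":0},{"fingers":1,"tx":-0.15,"ty":0.03,"tz":-0.2,"ax":0,"ay":0,"az":0}])

```text
time_s: 46.92
tcp_pos: [0.4872, -0.1432, 0.2692]
ee_rot: [[0.008, -0.999, 0.033], [-0.001, 0.033, 0.999], [-1.0, -0.008, -0.001]]
wrist_force: [0.9, 0.9, 0.6]
gripper_width: 0.007
```

Run:
```python
from h import *
s=state()
p=cap("side"); q=cap("scene")
a=cv2.resize(p["image"][110:330,200:460,::-1],None,fx=1.5,fy=1.5);b=cv2.resize(q["image"][140:280,140:480,::-1],None,fx=2.0,fy=2.0)
cv2.imwrite("pics/v8.png",np.vstack([cv2.resize(a,(400,330)),cv2.resize(b,(400,165))])) if 0 else cv2.imwrite("pics/v8.png",np.hstack([cv2.resize(a,(390,330)),cv2.resize(b,(410,330))]))
for n,c in(("side",p),("scene",q)):
    for d in spotter.find_in("plate0",c)[:6]: print(n,np.round(d["uv"]),round(d["score"],2),np.round(world(c,d["uv"],.01)[0]*1000),c["image"][int(d["uv"][1]),int(d["uv"][0])])
c=spotter.find_in("disc0",q)[:2]; print([(np.round(d["uv"]),d["score"],np.round(world(q,d["uv"],.01)[0]*1000)) for d in c])
print("handle home expect",np.round(proj(p,[.597,.004,.052]),1),np.round(proj(q,[.597,.004,.052]),1))
```

```text
[ 0.4872 -0.1432  0.2692] 46.9167 [0.9 0.9 0.6] w 0.007 j [  2.    9.2 -13.4   0.1 -67.   -3.9]
side [428. 185.] 0.68 [ 306. -334.   10.] [244  39  29]
side [354. 182.] 0.57 [ 525. -217.   10.] [164  97  52]
scene [254. 206.] 0.68 [ 519. -211.   10.] [141  89  58]
scene [228. 158.] 0.67 [ 306. -336.   10.] [246  72  70]
[(array([413., 193.]), 0.65, array([452., 325.,  10.]))]
handle home expect [[298.9 204.1]] [[317.2 218.7]]
```

View pics/v8.png

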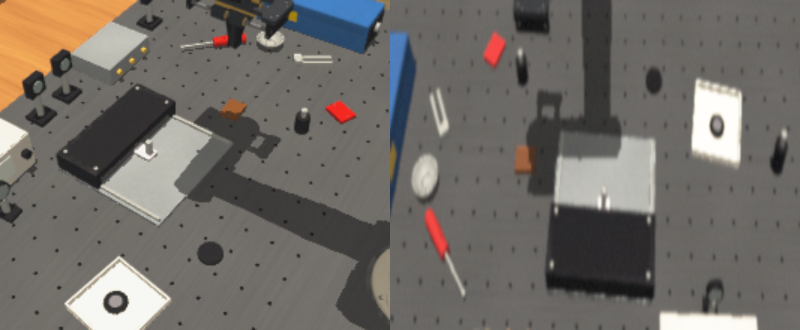

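The last view shows the carriage home with the handle at its starting place, the disc in the tray and no loose aluminium plates. The look-alikes and the other things are where they were, so I'm handing in.

```bash
python3 -c "
from station import job
print(job.finish_job())"
```

```text
the job is handed in; nothing more can be done
None
```

The job is done and handed in at about 47 s of the 210 s allowed. I pulled the carriage fully out and moved the single disc from nest2 to the white tray. The three aluminium plates went into nests 3, 1 and 0, and I then pushed the carriage home.

**Plates flush:** I pressed each plate with closed fingers. Every press stopped with the fingertips at about 28.2 mm, level with the 28 mm rims.

**Carriage home:** the push ended against the inner stop at about 17 N. Afterwards the handle was back at its starting place in both views.

**Last pictures:** the disc is in the tray and no loose aluminium plates remain on the bench. The brown and red look-alikes and the other bench things stand where they were.

**What went wrong on the way:**
- The carriage crept in about 10 mm while I pressed plates, so the second plate first landed on the front end of nest1. I pulled the carriage back to its outer stop, regrasped the plate and seated it properly.
- One plate was knocked about 3 cm before I reached it, so I measured it again before grasping.
- The fingertips touched the bench with about 15 N while I picked up the first plate.

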